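Pick out the packed column by its weight

ROBOT

A 6-joint arm with a two-finger parallel gripper is mounted at the origin on the work surface. World frame = base frame: x ahead of the robot, y to its left, z up, the work surface at z = 0. Lengths are in m, angles in rad, forces in N, time in s.
With the tool pointing down it reaches from about 0.375 to 0.825 m from the base axis. Payload 5.5 kg.
Tool frame: the origin (TCP) lies on the mounting face of the last link; the fingertips stand 173 mm ahead of it and the grasp point (between the pads) lies manip.tcp_to_grasp ahead of it (manip.tcp_to_grasp is the distance from the TCP to the grasp point, in m); z points along the fingers, y is the line along which they close (so a half turn about z gives the same grasp; the last joint's range is limited). The gripper opens to 85 mm and grips with 20 to 120 N. Pads are 22 mm wide; open, the fingers measure 114 mm over their backs; the gripper's body (76 mm by 85 mm) begins 54 mm behind the grasp point. The pads swing forward as they close: fully open they stand 13 mm farther back than shut.
Start: joints at [-1.339, 0.314, -0.047, 1.21, 0, 1.571], TCP at [0.138, -0.584, 0.405] pointing down, gripper open.
Joint ranges: [-2.67, 2.67], [-0.69, 1.73], [-1.03, 1.25], [-2.08, 2.16], [-1.42, 1.45], [-3.14, 3.14]. Speed limits (rad/s): [2.39, 2.39, 3.01, 3.14, 3.14, 3.14].

INTERFACE

Orientations are given as [roll, pitch, yaw] about the fixed x, y, z axes, in that order (R = Rz(yaw) Ry(pitch) Rx(roll)).
In Python, from cell import sense, cams, finish_job, manip gives the robot as it stands.
- The arm moves only by the tool send_rows, never from a script. Its argument "increments" is a list of rows, each a list of 3 entries, a list of its own where there are three numbers: the shift along the tool's x, y, z each as a share of 50 mm, from -1 to 1, then the turn, a rotation vector about the tool's x, y, z each as a share of 0.1 rad, from -1 to 1, then the opening, from 0 (shut) to 1 (fully open). A call has 1 to 8 rows; each row shifts and turns the commanded pose from where the row before left it, along the tool's axes as they then stand; what a row does not reach is not made up. A row lasts 1/8 s, in which the tool goes at most 62.5 mm and 10.7 degrees, less where a joint would pass 70% of its speed; a pose out of reach is approached as far as the arm can. A call with a number of a shift or a turn outside -1 to 1 is refused whole. A call with a gripper value outside its range is refused whole. The fingers move at their own pace and stop on an object; "squeeze" is the grip in N (left out, the last holds). Time passes only in rows, so rows that do not move let the fingers close. It gives the time, the measured TCP pose, the force, the opening and the grip force at its end, in the units of the state.
- sense(): the state, without advancing time (a new reading comes with each control period).
- cams.get_image(name): name is "scene" or "top" or "wrist"; returns a dict with "frame" (420x560x3 uint8, red, green, blue), "camera_matrix" (3x3 intrinsics, pixels), "world_to_cam" (4x4, takes a point from world to camera coordinates). Camera axes: x right, y down, z forward; pixel columns grow to the right and rows downward; lengths in m; the calibration is good to about 2 mm. A picture is of the moment at which its call begins. There is no depth.
- finish_job(): hands the job in; it is judged then, once.
The state is a dict: "time": time; "joints": joint angles; "dq": joint speeds; "joint_efforts": joint torques, N m; "ee_pos": TCP position; "tcp_rot": TCP orientation; "wrist_force": force on the tool from outside, world axes, zero at the start; "torque": the same for the moment, N m; "width": opening from 0.0 (shut) to 1.0 (fully open); "grip_force": force on a finger pad.
Only numpy, scipy, OpenCV 4.12 (cv2) and the standard library are available. Lean on these libraries where they do the work, as an engineer would, in place of code of your own. Each camera call takes 0.05 s, during which the arm holds its last target. There are 200 camera calls.

TASK

One of the two columns on the sloping wire rack is a real packed column and the other is a lighter hollow dummy of the same look. Lift them off the rack one after the other, feeling the weight of each as you do, and stand them both upright in the two orange cups of the grey stand (either in either), let go. Then take the heavier one out again and finish while holding it upright and still in the gripper over the middle of the reader's white window, its lower end about a hand's breadth (8 cm) above the window; leave the lighter one standing in its cup and do not disturb the bottle, the jar or the screwdriver.

Things in the scene. Friction and masses are not known exactly. Their poses are not given: they have to be found in the camera images.
- column_p: One of two steel columns alike in look: cylinder 24 mm in diameter, 120 mm long, dark end caps, blue band nearer the lower end. Origin: centre of the lower end face; z runs up along its length; centre of mass at mid length: grip firmly near it or it swings. Starts leaning in either channel of the rack. One weighs 0.29 to 0.39 kg, the other less than 0.16 kg; only its weight tells which.
- column_q: One of two steel columns alike in look: cylinder 24 mm in diameter, 120 mm long, dark end caps, blue band nearer the lower end. Origin: centre of the lower end face; z runs up along its length; centre of mass at mid length: grip firmly near it or it swings. Starts leaning in either channel of the rack. One weighs 0.29 to 0.39 kg, the other less than 0.16 kg; only its weight tells which.
- rack: Fixed wire rack, base 150 x 170 mm; origin under its centre, z up. Channels at y = +-50 mm: two wires under each column, 19 mm over all: fingers fit beside it. Columns lean at 50 deg to the bench, lower end on a stop at x -45, z 40 mm, upper end towards rack +x, which points roughly away from the robot. Loose; lift straight up. Wires reach 111 mm high.
- stand: Fixed grey base plate 75 x 165 x 6 mm that carries two orange cups 100 mm apart along its y axis; origin at the centre of its underside on the bench, x roughly away from the robot, z up.
- cup_left (a point): Centre of the inner floor of the left cup of the stand (towards the stand's +y), 9 mm above the bench. Cup: 30 mm inside diameter, 39 mm outside, flaring over its top 12 mm to about 40 mm inside and 49 mm outside at the rim, 41 mm above this floor. Either column may go in either cup. z axis up.
- cup_right (a point): Centre of the inner floor of the right cup of the stand (towards the stand's -y), 9 mm above the bench. Cup: 30 mm inside diameter, 39 mm outside, flaring over its top 12 mm to about 40 mm inside and 49 mm outside at the rim, 41 mm above this floor. Either column may go in either cup. z axis up.
- reader: Fixed flat slate-blue ID reader, 130 x 130 x 22 mm; origin at the centre of its underside on the bench, z up. A white window, 70 x 70 mm, in the middle of its top.
- reader_window (a point): Centre of the reader's white window, 22.5 mm above the bench, z up.
- solvent_bottle: Bystander: clear bottle with a blue cap, 70 mm in diameter, 160 mm high, standing; origin at the centre of its underside.
- screwdriver: Bystander: red-handled screwdriver, about 200 mm long, lying on the bench on the far side.
- vial_jar: Bystander: amber jar with a white lid, 48 mm in diameter, 60 mm high, standing; origin at the centre of its underside.
Things that resemble listed ones, but are neither listed nor needed, are in the scene too. Leave any brown, green or purple look-alike of the column_q alone.

How it is judged:
On the way:
1. both columns stand upright in the stand's cups, one in each, let go (((horizontal distance between column_p and cup_left below 0.008 m and z of column_p in the frame of cup_left below 0.008 m and angle between column_p's own z axis and vertical below 0.22 rad) or (horizontal distance between column_p and cup_right below 0.008 m and z of column_p in the frame of cup_right below 0.008 m and angle between column_p's own z axis and vertical below 0.22 rad)) and ((horizontal distance between column_q and cup_left below 0.008 m and z of column_q in the frame of cup_left below 0.008 m and angle between column_q's own z axis and vertical below 0.22 rad) or (horizontal distance between column_q and cup_right below 0.008 m and z of column_q in the frame of cup_right below 0.008 m and angle between column_q's own z axis and vertical below 0.22 rad)) and contact force between the fingers and column_p below 0.1 N and contact force between the fingers and column_q below 0.1 N), for 0.2 s.
At the end, for the whole second after the job is handed in: The heavier column is held in the fingers, still, within 15 degrees of upright, lower end 30 to 160 mm above the reader window and within 40 mm sideways of its centre; the lighter stands in a cup, bottom within 8 mm of the cup floor centre, not touched by the fingers (((horizontal distance between column_p and reader_window below 0.04 m and z of column_p in the frame of reader_window between 0.03 and 0.16 m and angle between column_p's own z axis and vertical below 0.26 rad and contact force between the fingers and column_p above 1 N and linear speed of column_p below 0.03 m/s and ((horizontal distance between column_q and cup_left below 0.008 m and z of column_q in the frame of cup_left below 0.008 m and angle between column_q's own z axis and vertical below 0.22 rad) or (horizontal distance between column_q and cup_right below 0.008 m and z of column_q in the frame of cup_right below 0.008 m and angle between column_q's own z axis and vertical below 0.22 rad)) and contact force between the fingers and column_q below 0.1 N and contact force between column_q and stand below 2.2 N) or (horizontal distance between column_q and reader_window below 0.04 m and z of column_q in the frame of reader_window between 0.03 and 0.16 m and angle between column_q's own z axis and vertical below 0.26 rad and contact force between the fingers and column_q above 1 N and linear speed of column_q below 0.03 m/s and ((horizontal distance between column_p and cup_left below 0.008 m and z of column_p in the frame of cup_left below 0.008 m and angle between column_p's own z axis and vertical below 0.22 rad) or (horizontal distance between column_p and cup_right below 0.008 m and z of column_p in the frame of cup_right below 0.008 m and angle between column_p's own z axis and vertical below 0.22 rad)) and contact force between the fingers and column_p below 0.1 N and contact force between column_p and stand below 2.2 N))); the arm keeps its last pose, push and grip.
It fails at once if the solvent bottle was disturbed (distance of solvent_bottle from where it was at the start of the episode above 0.03 m).
It fails at once if the screwdriver was disturbed (distance of screwdriver from where it was at the start of the episode above 0.03 m).
It fails at once if the vial jar was disturbed (distance of vial_jar from where it was at the start of the episode above 0.03 m).
It also fails if it takes over 67 s, if anything falls off the work surface, if the arm or the gripper's body presses on something with over 40 N, if the wrist force passes 120 N, or if a joint passes its speed limit or range.

## Working session

There is one attempt and no reset: what is moved stays moved. The work goes in short steps, Python scripts to look and compute and a tool call to move; the robot and the scene stay as the last step left them, time stands still between calls to the robot, and variables do not carry over. Pictures are saved under pics/ and viewed, at most 10 in all, crops included, and the job is handed in when it is done.

Besides the shell and the picture viewer there is one more tool, called by a JSON object that holds its "op" and its "data", one argument or row to a line. send_rows: Moves the arm, as the interface text tells. Shift numbers are shares of 50 mm and turn numbers shares of 0.1 rad, none past 1 either way. Its arguments: {"type":"object","properties":{"increments":{"type":"array","items":{"type":"array"}},"squeeze":{"type":"number"}},"required":["increments"]}

```bash
mkdir -p pics; ls; python3 - <<'E'
from cell import sense, cams, manip
import cv2, pickle
print(sense()); print(manip.tcp_to_grasp)
d={}
for n in ("scene","top"):
    im=cams.get_image(n); d[n]=im
    cv2.imwrite(f"pics/{n}0.png", cv2.resize(im["frame"][:,:,::-1],None,fx=1.42,fy=1.42,interpolation=cv2.INTER_CUBIC))
    print(n, im["camera_matrix"].tolist(), im["world_to_cam"].tolist())
pickle.dump(d,open("d0.pkl","wb"))
E
```

```text
pics
{'time': 0.0, 'joints': array([-1.33897337e+00,  3.14224380e-01, -4.80779513e-02,  1.21018458e+00,
        9.10317123e-06,  1.57080029e+00]), 'dq': array([-1.63079231e-03, -9.20607362e-04,  9.33369062e-04,  7.73225357e-05,
       -6.74163610e-04,  7.42212933e-04]), 'joint_efforts': array([ 8.55619983e-04, -5.39594471e+01,  3.39745080e+01,  1.92546670e-02,
        2.22573826e-04, -2.67115396e-07]), 'ee_pos': array([ 0.13778865, -0.58367808,  0.40383579]), 'tcp_rot': array([-3.13990207e+00, -9.09646170e-06,  2.31818979e-01]), 'wrist_force': array([0.04876394, 0.25333337, 0.32105178]), 'torque': array([-0.02466647,  0.00374765,  0.01758687]), 'grip_force': 0.0, 'width': 1.003748348354961}
0.1547
scene [[391.3034823714783, 0.0, 271.1106202427442], [0.0, 391.3034823714783, 209.716574032916], [0.0, 0.0, 1.0]] [[0.19303909521407023, 0.9811904253840251, -0.0011210948439271259, -0.10940355620185593], [0.7828867997577421, -0.15471344887920227, -0.6026209484418739, -0.34504584062734295], [-0.5914593531968315, 0.11545171228967717, -0.7980267762709263, 1.8080660664308723], [0.0, 0.0, 0.0, 1.0]]
top [[504.4132321337423, 0.0, 279.2371770017006], [0.0, 504.4132321337423, 206.72403546392425], [0.0, 0.0, 1.0]] [[-0.025177491530139276, -0.9995472929264336, -0.01647128178642161, 0.03085417018513981], [-0.9903376956199027, 0.027186387520388617, -0.13598584105653222, 0.4884756497470421], [0.1363720739539842, 0.012888348886851099, -0.9905738477814059, 1.5021503161870748], [0.0, 0.0, 0.0, 1.0]]
```

View pics/scene0.png

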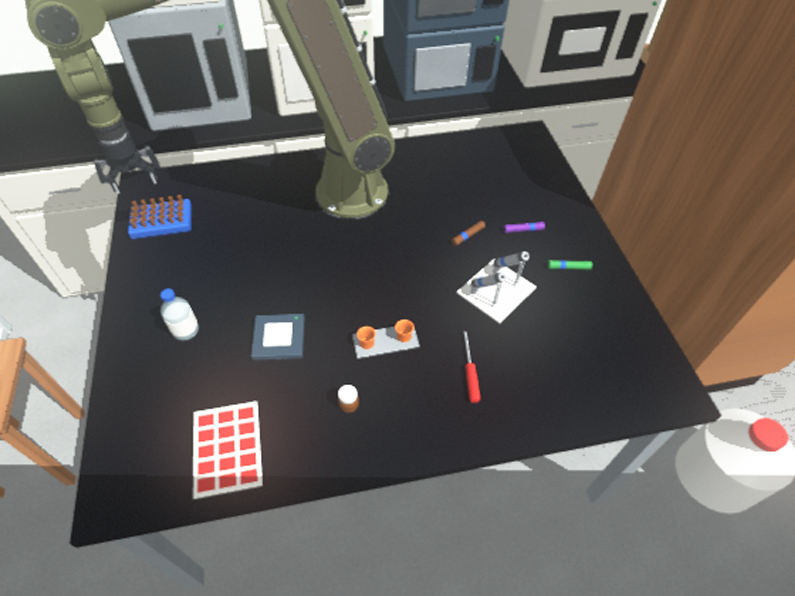

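View pics/top0.png

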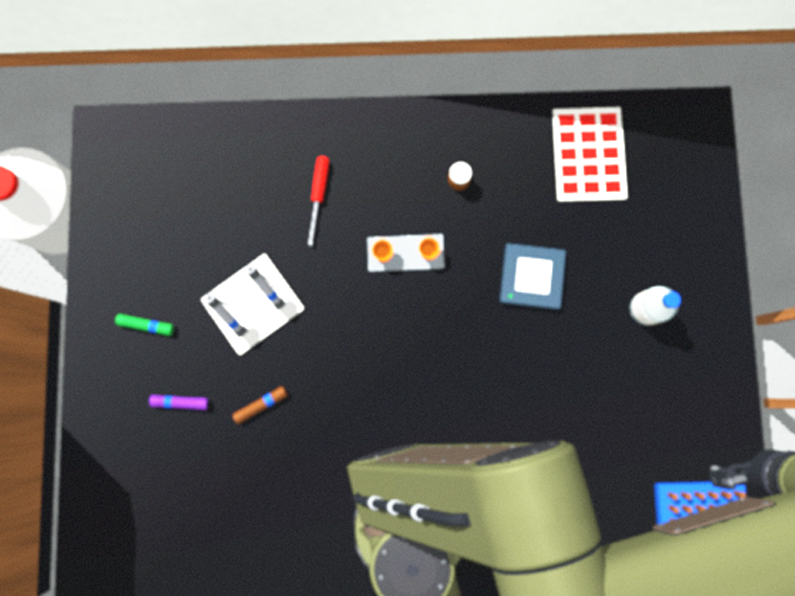

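Scene and top views, in displayed top pixels: the rack with two steel columns is at about (252,303), the stand's cups at (382,250) and (429,248), the reader window at (533,276), the bottle at (655,305), the jar at (460,176) and the screwdriver at (318,200). 

Candidates for a column are the steel pair on the rack at (226,316) and (266,287), plus look-alikes in green (145,325), purple (178,402) and brown (260,405). I choose the two steel ones on the rack and will check them in a close crop.

```bash
python3 - <<'E'
import cv2, pickle, numpy as np
d=pickle.load(open("d0.pkl","rb"))
t=d["top"]["frame"][:,:,::-1]; s=d["scene"]["frame"][:,:,::-1]
a=cv2.resize(t[170:260,130:230],None,fx=5,fy=5,interpolation=cv2.INTER_CUBIC)   # 500x450
b=cv2.resize(s[170:232,315:385],None,fx=4.28,fy=4.28,interpolation=cv2.INTER_CUBIC)
c=cv2.resize(t[155:220,250:405],None,fx=4.28,fy=4.28,interpolation=cv2.INTER_CUBIC)
can=np.zeros((600,800,3),np.uint8); can[:450,:500]=a; can[:b.shape[0],500:500+b.shape[1]]=b[:,:300]
cv2.imwrite("pics/crop1.png",can)
E
```

```text
(no output)
```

View pics/crop1.png

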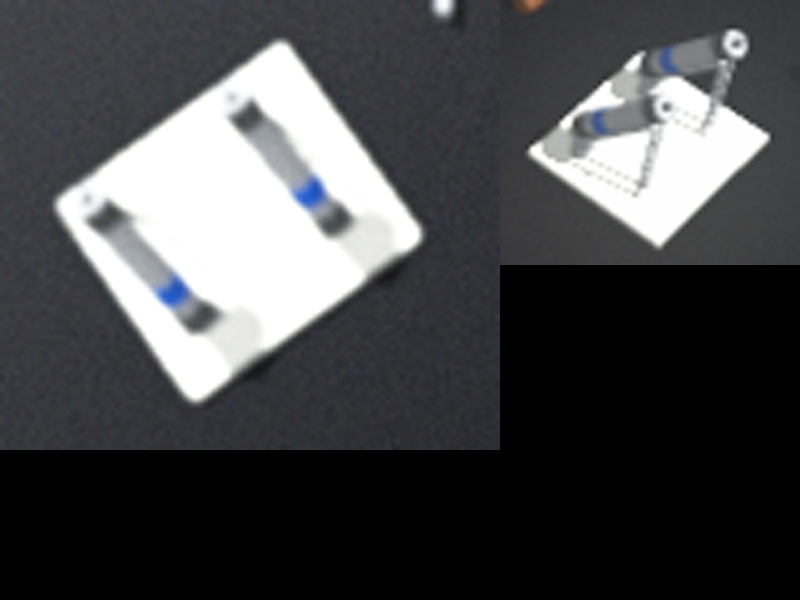

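The crop shows both rack columns are steel with a blue band near the lower end, so they are the right ones. Top caps are at crop pixels (90,200) and (235,100), and the lower ends at (205,320) and (340,222). Next I'll work out the poses.

```bash
cat > h.py <<'E'
import numpy as np, pickle, cv2
from scipy.spatial.transform import Rotation as Ro
from scipy.optimize import least_squares
def ray(im,u,v,z):
    K,T=np.array(im["camera_matrix"]),np.array(im["world_to_cam"])
    R,t=T[:3,:3],T[:3,3]; c=-R.T@t; d=R.T@np.linalg.solve(K,[u,v,1.])
    return c+d*(z-c[2])/d[2]
def proj(im,p):
    K,T=np.array(im["camera_matrix"]),np.array(im["world_to_cam"])
    q=(T[:3,:3]@np.atleast_2d(p).T).T+T[:3,3]; q=q@K.T; return q[:,:2]/q[:,2:]
def tool(az,tilt,flip=0):
    """tool z points down, tilted by `tilt` outward along azimuth az; y perpendicular to az"""
    z=np.array([np.sin(tilt)*np.cos(az),np.sin(tilt)*np.sin(az),-np.cos(tilt)])
    y=np.array([np.sin(az),-np.cos(az),0]); y=-y if flip else y
    return Ro.from_matrix(np.c_[np.cross(y,z),y,z])
def plan(p,R):
    """p: wanted grasp point, R: wanted tool rotation"""
    from cell import sense,manip
    s=sense(); R0=Ro.from_euler("xyz",s["tcp_rot"]); p0=s["ee_pos"]
    t=np.array(p)-R.apply([0,0,manip.tcp_to_grasp])
    rv=(R0.inv()*R).as_rotvec()
    print("t",round(s["time"],2),"w",round(s["width"],3),"grip",round(s["grip_force"],1),"F",s["wrist_force"].round(2),"grasp",(p0+R0.apply([0,0,manip.tcp_to_grasp])).round(4),"q",s["joints"].round(2))
    n=int(np.ceil(max(np.abs(t-p0).max()/.05*1.2,np.abs(rv).max()/.1,np.linalg.norm(rv)/.17,np.linalg.norm(t-p0)/.05)))
    print("delta world",(t-p0).round(4),"tool shift/50mm",(R0.inv().apply(t-p0)/.05).round(3),"turn/0.1",(rv/.1).round(3),"n",n)
    # rows: interpolate
    P,Q=p0,R0; rows=[]
    for k in range(1,n+1):
        Rn=R0*Ro.from_rotvec(rv*k/n); Pn=p0+(t-p0)*k/n
        rows.append([(Q.inv().apply(Pn-P)/.05).round(3).tolist(),((Q.inv()*Rn).as_rotvec()/.1).round(3).tolist()]); P,Q=Pn,Rn
    print(*rows,sep="\n")
E
python3 - <<'E'
from h import *
d=pickle.load(open("d0.pkl","rb")); t,s=d["top"],d["scene"]
# rack corners
cr=np.array([(283,40),(422,237),(195,403),(57,205)])/5+[130,170]
W=np.array([ray(t,*p,.005) for p in cr]); c=W.mean(0); print(W.round(3).tolist())
x=(W[0]+W[3]-W[1]-W[2]); az=np.arctan2(x[1],x[0]); y=W[0]+W[1]-W[2]-W[3]; print("rack",c.round(4),az,np.arctan2(-y[1],-y[0])-np.pi/2,np.linalg.norm(x)/2,np.linalg.norm(y)/2)
X=np.array([np.cos(az),np.sin(az),0]); Y=np.array([-X[1],X[0],0])
for sgn in (1,-1):
    b=c*[1,1,0]+Y*.05*sgn-X*.045+[0,0,.04]; a=X*np.cos(np.radians(50))+[0,0,np.sin(np.radians(50))]
    print("col",sgn,b.round(4),"low,top px crop",((proj(t,[b,b+.12*a])-[130,170])*5).round(0).tolist(), "scene crop",((proj(s,[b,b+.12*a])-[315,170])*4.28+[500,0]).round().tolist())
def orange(im):
    h=cv2.cvtColor(im["frame"],cv2.COLOR_RGB2HSV)
    m=cv2.inRange(h,(5,150,120),(20,255,255)); n,l,st,ce=cv2.connectedComponentsWithStats(m)
    return [(st[i].tolist(),ce[i].round(1).tolist()) for i in range(1,n) if st[i][4]>60]
for k in d: print(k,orange(d[k]))
def blob(im,lo,hi,amin):
    h=cv2.cvtColor(im["frame"],cv2.COLOR_RGB2HSV)
    n,l,st,ce=cv2.connectedComponentsWithStats(cv2.inRange(h,lo,hi)); return [(st[i].tolist(),ce[i].round(1).tolist()) for i in range(1,n) if st[i][4]>amin]
rc=ray(t,533/1.42,276/1.42,.0225); print("reader",rc, ray(s,278/1.42,334.5/1.42,.0225))
print("bottle",ray(t,672/1.42,299/1.42,.16),"jar",ray(t,461/1.42,173/1.42,.06),"scr",ray(t,311/1.42,242/1.42,.01))
E
```

```text
[[0.592, 0.307, 0.005], [0.465, 0.22, 0.005], [0.366, 0.361, 0.005], [0.491, 0.448, 0.005]]
rack [0.4787 0.3338 0.005 ] 0.6020799799112452 0.616115875395641 0.15287423637191208 0.17265581258705975
col 1 [0.4133 0.3495 0.04  ] low,top px crop [[201.0, 321.0], [88.0, 199.0]] scene crop [[646.0, 64.0], [733.0, 42.0]]
col -1 [0.4699 0.2671 0.04  ] low,top px crop [[336.0, 225.0], [232.0, 98.0]] scene crop [[579.0, 123.0], [663.0, 105.0]]
scene [([278, 225, 14, 16, 147], [284.4, 232.0]), ([251, 230, 13, 15, 139], [257.6, 236.9])]
top [([0, 22, 560, 24, 3686], [280.2, 33.5]), ([263, 169, 12, 15, 128], [268.6, 175.7]), ([296, 168, 12, 15, 127], [301.2, 174.1]), ([0, 204, 34, 51, 1279], [15.2, 228.8]), ([534, 218, 26, 10, 121], [547.8, 222.7]), ([0, 256, 31, 35, 854], [14.3, 274.3]), ([192, 272, 9, 10, 62], [196.2, 276.4]), ([164, 281, 23, 17, 161], [174.5, 288.9]), ([539, 282, 21, 5, 82], [549.1, 283.5]), ([0, 293, 30, 115, 2631], [13.3, 347.4])]
reader [ 0.52080967 -0.27759135  0.0225    ] [ 0.52564967 -0.27588516  0.0225    ]
bottle [ 0.44622989 -0.52085906  0.16      ] jar [ 0.74362797 -0.1277791   0.06      ] scr [0.61216219 0.20381235 0.01      ]
```

```bash
python3 - <<'E'
from h import *
plan([.40,-.46,.27],tool(1.03-np.pi,0,1))
d=pickle.load(open("d0.pkl","rb")); t,s=d["top"],d["scene"]
for p in ((382,250),(429,248)): print("top",ray(t,p[0]/1.42,p[1]/1.42,.05))
for p in ((404,325),(367,332)): print("sc",ray(s,p[0]/1.42,p[1]/1.42,.05))
E
```

```text
t 0.1 w 0.999 grip 0.0 F [-0.18  1.13  0.41] grasp [ 0.1377 -0.5835  0.2492] q [-1.34  0.31 -0.05  1.21  0.    1.57]
delta world [0.2622 0.1237 0.0208] tool shift/50mm [ 5.673 -1.204 -0.414] turn/0.1 [-1.400e-02 -6.000e-03 -7.982e+00] n 8
[[0.709, -0.15, -0.052], [-0.002, -0.001, -0.998]]
[[0.721, -0.079, -0.052], [-0.002, -0.001, -0.998]]
[[0.725, -0.007, -0.052], [-0.002, -0.001, -0.998]]
[[0.722, 0.065, -0.052], [-0.002, -0.001, -0.998]]
[[0.712, 0.137, -0.052], [-0.002, -0.001, -0.998]]
[[0.695, 0.207, -0.052], [-0.002, -0.001, -0.998]]
[[0.671, 0.275, -0.052], [-0.002, -0.001, -0.998]]
[[0.64, 0.341, -0.052], [-0.002, -0.001, -0.998]]
top [0.58173785 0.04646565 0.05      ]
top [ 0.58322714 -0.05413089  0.05      ]
sc [0.57818894 0.04775979 0.05      ]
sc [ 0.58098789 -0.0495286   0.05      ]
```

{"op": "send_rows", "data": {
  "increments": [
    [[0.71,-0.15,-0.05],[0,0,-1],1],
    [[0.72,-0.08,-0.05],[0,0,-1],1],
    [[0.72,0,-0.05],[0,0,-1],1],
    [[0.72,0.06,-0.05],[0,0,-1],1],
    [[0.71,0.14,-0.05],[0,0,-1],1],
    [[0.7,0.21,-0.05],[0,0,-1],1],
    [[0.67,0.28,-0.05],[0,0,-1],1],
    [[0.64,0.34,-0.05],[0,0,-1],1]
  ]
}}

```text
time: 1.1
ee_pos: [0.4011, -0.4598, 0.4243]
tcp_rot: [-3.141, -0.0, 1.035]
wrist_force: [0.2, -0.3, 0.3]
width: 1.001
grip_force: 0.0
```

```bash
python3 - <<'E'
from h import *
# next: overhead look at stand-ish, then rack
plan([.52,-.10,.27],tool(1.9-np.pi,0,1))
E
```

```text
t 1.1 w 1.001 grip 0.0 F [ 0.16 -0.3   0.27] grasp [ 0.401  -0.4597  0.2696] q [-0.85  0.33  0.02  1.26 -0.    1.25]
delta world [0.1189 0.3598 0.0004] tool shift/50mm [ 7.402e+00 -1.628e+00 -5.000e-03] turn/0.1 [-6.000e-03 -6.000e-03 -8.649e+00] n 9
[[0.822, -0.181, -0.001], [-0.001, -0.001, -0.961]]
[[0.836, -0.101, -0.001], [-0.001, -0.001, -0.961]]
[[0.842, -0.02, -0.001], [-0.001, -0.001, -0.961]]
[[0.84, 0.06, -0.001], [-0.001, -0.001, -0.961]]
[[0.83, 0.141, -0.001], [-0.001, -0.001, -0.961]]
[[0.813, 0.22, -0.001], [-0.001, -0.001, -0.961]]
[[0.788, 0.297, -0.001], [-0.001, -0.001, -0.961]]
[[0.756, 0.371, -0.001], [-0.001, -0.001, -0.961]]
[[0.717, 0.442, -0.001], [-0.001, -0.001, -0.961]]
```

{"op": "send_rows", "data": {
  "increments": [
    [[0.82,-0.18,0],[0,0,-1],1],
    [[0.84,-0.1,0],[0,0,-1],1],
    [[0.84,-0.02,0],[0,0,-1],1],
    [[0.84,0.06,0],[0,0,-1],1],
    [[0.83,0.14,0],[0,0,-1],1],
    [[0.81,0.22,0],[0,0,-1],1],
    [[0.79,0.3,0],[0,0,-1],1],
    [[0.76,0.37,0],[0,0,-1],1]
  ]
}}

```text
time: 2.1
ee_pos: [0.5028, -0.1381, 0.4244]
tcp_rot: [-3.141, -0.0, 1.835]
wrist_force: [0.4, -0.2, 0.4]
width: 1.003
grip_force: 0.0
```

```bash
python3 - <<'E'
from h import *
from cell import cams
im=cams.get_image("wrist"); pickle.dump(im,open("w1.pkl","wb"))
T=np.array(im["world_to_cam"]); print("cam",(-T[:3,:3].T@T[:3,3]).round(3), T[2,:3].round(2), "f",im["camera_matrix"][0][0])
plan([.45,.19,.30],tool(.0,.1,1))
cv2.imwrite("pics/w1.png",im["frame"][:,:,::-1])
E
```

```text
cam [ 0.485 -0.071  0.394] [ 0.07 -0.26 -0.96] f 358.8865323266311
t 2.15 w 0.998 grip 0.0 F [0.92 3.36 1.06] grasp [ 0.5037 -0.134   0.2697] q [-0.26  0.16 -0.2   1.21  0.    1.04]
delta world [-0.0691  0.3246  0.0296] tool shift/50mm [ 6.627  0.405 -0.567] turn/0.1 [ -0.615  -0.877 -12.991] n 13
[[0.51, 0.031, -0.044], [-0.047, -0.067, -0.999]]
[[0.504, 0.082, -0.047], [-0.047, -0.067, -0.999]]
[[0.493, 0.132, -0.05], [-0.047, -0.067, -0.999]]
[[0.477, 0.181, -0.052], [-0.047, -0.067, -0.999]]
[[0.456, 0.228, -0.054], [-0.047, -0.067, -0.999]]
[[0.431, 0.272, -0.056], [-0.047, -0.067, -0.999]]
[[0.401, 0.314, -0.058], [-0.047, -0.067, -0.999]]
[[0.367, 0.353, -0.059], [-0.047, -0.067, -0.999]]
[[0.33, 0.388, -0.059], [-0.047, -0.067, -0.999]]
[[0.289, 0.419, -0.059], [-0.047, -0.067, -0.999]]
[[0.245, 0.446, -0.059], [-0.047, -0.067, -0.999]]
[[0.199, 0.469, -0.058], [-0.047, -0.067, -0.999]]
[[0.151, 0.486, -0.057], [-0.047, -0.067, -0.999]]
```

View pics/w1.png

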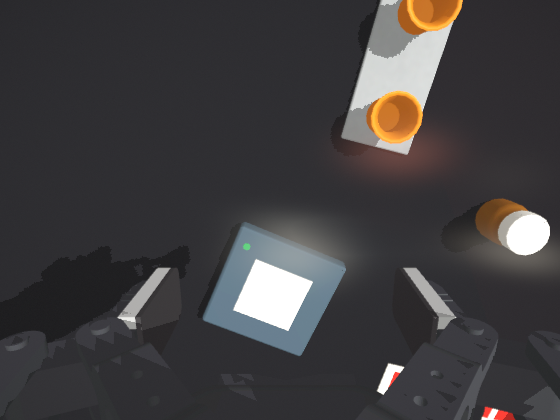

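The wrist view shows the reader window centre at (273,295) and the near (right) cup rim centre at (396,117). The stand's plate corners are at (341,137) and (408,154), and the jar is at (522,233).

```bash
python3 - <<'E'
from h import *
im=pickle.load(open("w1.pkl","rb"))
print("window",ray(im,273,295,.0225),"cupR rim",ray(im,396,117,.05),"floor",ray(im,391,118,.009), "plate",ray(im,341,137,.006),ray(im,408,154,.006),ray(im,380,0,.006), "jar",ray(im,522,233,.06))
h=cv2.cvtColor(im["frame"],cv2.COLOR_RGB2HSV)
m=cv2.inRange(h,(8,150,60),(22,255,255)); 
n,l,st,ce=cv2.connectedComponentsWithStats(m)
for i in range(1,n):
    if st[i][4]>500: print(st[i],ce[i])
az=.609; X=np.array([np.cos(az),np.sin(az),0]);Y=np.array([-X[1],X[0],0]); c=np.array([.4787,.3338,0])
a=X*np.cos(np.radians(50))+[0,0,np.sin(np.radians(50))]
for sg in (1,-1):
    b=c+Y*.05*sg-X*.045+[0,0,.04]; print("grasp",sg,(b+.066*a).round(4))
plan(c+[0,0,.26]-Y*.05,tool(az,.3,1))
E
```

```text
window [ 0.52420572 -0.27612859  0.0225    ] cupR rim [ 0.58496621 -0.05262312  0.05      ] floor [ 0.59224497 -0.05278365  0.009     ] plate [ 0.54846149 -0.08503665  0.006     ] [ 0.62346745 -0.08330974  0.006     ] [0.54549467 0.04861699 0.006     ] jar [ 0.73977468 -0.12504832  0.06      ]
[ 398    0   65   35 1773] [427.23406655  14.26847152]
[ 366   91   57   52 2215] [394.78103837 116.68668172]
[475 199  52  30 856] [495.37383178 212.0432243 ]
grasp 1 [0.448  0.3733 0.0906]
grasp -1 [0.5052 0.2913 0.0906]
t 2.15 w 0.998 grip 0.0 F [0.92 3.36 1.06] grasp [ 0.5037 -0.134   0.2697] q [-0.26  0.16 -0.2   1.21  0.    1.04]
delta world [-0.0339  0.4012 -0.0166] tool shift/50mm [7.912 1.493 0.362] turn/0.1 [ -2.817  -2.038 -18.934] n 19
[[0.416, 0.079, 0.019], [-0.148, -0.107, -0.997]]
[[0.407, 0.119, 0.016], [-0.148, -0.107, -0.997]]
[[0.393, 0.159, 0.014], [-0.148, -0.107, -0.997]]
[[0.375, 0.197, 0.012], [-0.148, -0.107, -0.997]]
[[0.354, 0.233, 0.012], [-0.148, -0.107, -0.997]]
[[0.329, 0.267, 0.012], [-0.148, -0.107, -0.997]]
[[0.301, 0.298, 0.013], [-0.148, -0.107, -0.997]]
[[0.27, 0.327, 0.014], [-0.148, -0.107, -0.997]]
[[0.236, 0.352, 0.016], [-0.148, -0.107, -0.997]]
[[0.2, 0.373, 0.019], [-0.148, -0.107, -0.997]]
[[0.163, 0.391, 0.023], [-0.148, -0.107, -0.997]]
[[0.123, 0.405, 0.028], [-0.148, -0.107, -0.997]]
[[0.083, 0.415, 0.033], [-0.148, -0.107, -0.997]]
[[0.041, 0.42, 0.038], [-0.148, -0.107, -0.997]]
[[-0.0, 0.422, 0.044], [-0.148, -0.107, -0.997]]
[[-0.042, 0.419, 0.051], [-0.148, -0.107, -0.997]]
[[-0.083, 0.412, 0.057], [-0.148, -0.107, -0.997]]
[[-0.122, 0.401, 0.065], [-0.148, -0.107, -0.997]]
[[-0.161, 0.386, 0.072], [-0.148, -0.107, -0.997]]
```

{"op": "send_rows", "data": {
  "increments": [
    [[0.42,0.08,0.02],[-0.15,-0.11,-1],1],
    [[0.41,0.12,0.02],[-0.15,-0.11,-1],1],
    [[0.39,0.16,0.01],[-0.15,-0.11,-1],1],
    [[0.38,0.2,0.01],[-0.15,-0.11,-1],1],
    [[0.35,0.23,0.01],[-0.15,-0.11,-1],1],
    [[0.33,0.27,0.01],[-0.15,-0.11,-1],1],
    [[0.3,0.3,0.01],[-0.15,-0.11,-1],1],
    [[0.27,0.33,0.01],[-0.15,-0.11,-1],1]
  ]
}}

```text
time: 3.15
ee_pos: [0.4898, 0.0306, 0.4172]
tcp_rot: [3.067, 0.124, 2.632]
wrist_force: [0.5, -0.5, 0.2]
width: 1.002
grip_force: 0.0
```

{"op": "send_rows", "data": {
  "increments": [
    [[0.24,0.35,0.02],[-0.15,-0.11,-1],1],
    [[0.2,0.37,0.02],[-0.15,-0.11,-1],1],
    [[0.16,0.39,0.02],[-0.15,-0.11,-1],1],
    [[0.12,0.4,0.03],[-0.15,-0.11,-1],1],
    [[0.08,0.42,0.03],[-0.15,-0.11,-1],1],
    [[0.04,0.42,0.04],[-0.15,-0.11,-1],1],
    [[0,0.42,0.04],[-0.15,-0.11,-1],1],
    [[-0.04,0.42,0.05],[-0.15,-0.11,-1],1]
  ]
}}

```text
time: 4.15
ee_pos: [0.4766, 0.1991, 0.4095]
tcp_rot: [3.106, 0.264, -2.843]
wrist_force: [-0.0, -1.5, 0.2]
width: 1.002
grip_force: 0.0
```

```bash
cat >> h.py <<'E'
AZ=.609; X=np.array([np.cos(AZ),np.sin(AZ),0]);Y=np.array([-X[1],X[0],0]); C=np.array([.4787,.3338,0])
A=X*np.cos(np.radians(50))+[0,0,np.sin(np.radians(50))]
def col(sg): return C+Y*.05*sg-X*.045+[0,0,.04]
E
python3 - <<'E'
from h import *
plan(col(-1)+.066*A+[0,0,.15],tool(AZ,.3,1))
E
```

```text
t 4.15 w 1.002 grip 0.0 F [-0.03 -1.55  0.2 ] grasp [0.5136 0.2162 0.2602] q [ 0.39  0.02 -0.42  0.87  0.01  0.09]
delta world [-0.009   0.0661 -0.0211] tool shift/50mm [-0.1    1.298  0.511] turn/0.1 [-0.509 -0.305 -2.984] n 3
[[-0.033, 0.433, 0.17], [-0.17, -0.102, -0.995]]
[[-0.074, 0.424, 0.178], [-0.17, -0.102, -0.995]]
[[-0.114, 0.412, 0.186], [-0.17, -0.102, -0.995]]
```

{"op": "send_rows", "data": {
  "increments": [
    [[-0.03,0.43,0.17],[-0.17,-0.1,-1],1],
    [[-0.07,0.42,0.18],[-0.17,-0.1,-1],1],
    [[-0.11,0.41,0.19],[-0.17,-0.1,-1],1],
    [[0,0,0],[0,0,0],1],
    [[0,0,0],[0,0,0],1]
  ]
}}

```text
time: 4.78
ee_pos: [0.4678, 0.2637, 0.3883]
tcp_rot: [-3.142, 0.299, -2.535]
wrist_force: [1.0, -0.2, -0.3]
width: 0.999
grip_force: 0.0
```

```bash
python3 - <<'E'
from h import *
from cell import cams
im=cams.get_image("wrist"); pickle.dump(im,open("w2.pkl","wb"))
for sg in (1,-1): print(sg,proj(im,[col(sg)+k*A for k in (0,.06,.12)]).round(0).tolist())
print(proj(im,[C+X*i+Y*j+[0,0,.005] for i,j in ((.075,.085),(.075,-.085),(-.075,-.085),(-.075,.085))]).round().tolist())
cv2.imwrite("pics/w2.png",im["frame"][:,:,::-1])
plan(col(-1)+.066*A+[0,0,.15],tool(AZ,.3,1))
E
```

```text
1 [[414.0, 68.0], [423.0, 136.0], [433.0, 214.0]]
-1 [[288.0, 68.0], [288.0, 136.0], [288.0, 214.0]]
[[416.0, 180.0], [254.0, 181.0], [245.0, 21.0], [451.0, 20.0]]
t 4.83 w 1.001 grip 0.0 F [0.32 0.14 0.73] grasp [0.5055 0.2896 0.2407] q [ 0.5   0.05 -0.43  0.79  0.03 -0.1 ]
delta world [-0.0002  0.0016 -0.0001] tool shift/50mm [-0.013  0.029  0.006] turn/0.1 [-0.01  -0.004 -0.029] n 1
[[-0.013, 0.029, 0.006], [-0.01, -0.004, -0.029]]
```

View pics/w2.png

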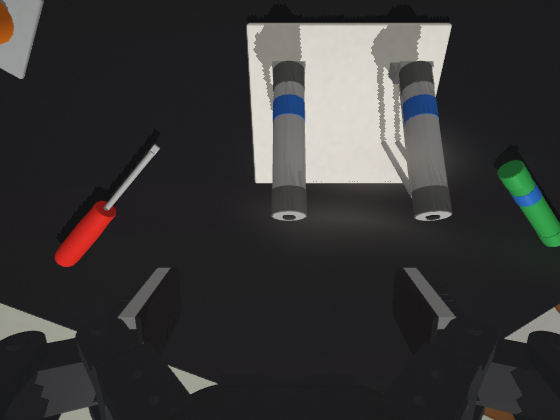

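The projected model lies right on the columns: the near one runs from (289,70) to (289,215), midway between the fingers. I'll descend.

```bash
python3 - <<'E'
from h import *
plan(col(-1)+.066*A,tool(AZ,.3,1))
E
```

```text
t 4.83 w 1.001 grip 0.0 F [0.32 0.14 0.73] grasp [0.5055 0.2896 0.2407] q [ 0.5   0.05 -0.43  0.79  0.03 -0.1 ]
delta world [-0.0002  0.0016 -0.1501] tool shift/50mm [0.872 0.029 2.873] turn/0.1 [-0.01  -0.004 -0.029] n 4
[[0.218, 0.007, 0.718], [-0.002, -0.001, -0.007]]
[[0.218, 0.007, 0.718], [-0.002, -0.001, -0.007]]
[[0.218, 0.007, 0.718], [-0.002, -0.001, -0.007]]
[[0.218, 0.007, 0.718], [-0.002, -0.001, -0.007]]
```

{"op": "send_rows", "data": {
  "increments": [
    [[0.22,0.01,0.72],[0,0,0],1],
    [[0.22,0.01,0.72],[0,0,0],1],
    [[0.15,0,0.48],[0,0,0],1],
    [[0.15,0,0.48],[0,0,0],1],
    [[0.14,0,0.48],[0,0,0],1],
    [[0,0,0],[0,0,0],1],
    [[0,0,0],[0,0,0],1]
  ]
}}

```text
time: 5.7
ee_pos: [0.4683, 0.2652, 0.2388]
tcp_rot: [-3.142, 0.301, -2.535]
wrist_force: [0.7, -0.3, 0.4]
width: 0.998
grip_force: 0.0
```

```bash
python3 - <<'E'
from h import *
plan(col(-1)+.066*A,tool(AZ,.3,1))
E
```

```text
t 5.7 w 0.998 grip 0.0 F [ 0.72 -0.31  0.44] grasp [0.506  0.2913 0.0911] q [ 0.51  0.2  -0.65  0.43  0.03 -0.1 ]
delta world [-0.0006 -0.     -0.0005] tool shift/50mm [0.013 0.007 0.006] turn/0.1 [-0.007  0.012 -0.022] n 1
[[0.013, 0.007, 0.006], [-0.007, 0.012, -0.022]]
```

{"op": "send_rows", "data": {
  "increments": [
    [[0,0,0],[0,0,0],0],
    [[0,0,0],[0,0,0],0],
    [[0,0,0],[0,0,0],0],
    [[0,0,0],[0,0,0],0],
    [[0,0,0],[0,0,0],0],
    [[0,0,0],[0,0,0],0],
    [[0,0,0],[0,0,0],0],
    [[0,0,0],[0,0,0],0]
  ],
  "squeeze": 70
}}

```text
time: 6.7
ee_pos: [0.4677, 0.2653, 0.2383]
tcp_rot: [3.141, 0.301, -2.534]
wrist_force: [-1.5, -1.2, 5.5]
width: 0.265
grip_force: 68.2
```

```bash
python3 - <<'E'
from h import *
plan(col(-1)+.066*A+[0,0,.12],tool(AZ,.3,1))
E
```

```text
t 6.7 w 0.265 grip 68.2 F [-1.46 -1.19  5.5 ] grasp [0.5053 0.2915 0.0906] q [ 0.51  0.2  -0.65  0.43  0.03 -0.1 ]
delta world [-0.     -0.0002  0.12  ] tool shift/50mm [-7.090e-01 -2.000e-03 -2.294e+00] turn/0.1 [-0.003  0.005 -0.013] n 3
[[-0.236, -0.001, -0.765], [-0.001, 0.002, -0.004]]
[[-0.236, -0.001, -0.765], [-0.001, 0.002, -0.004]]
[[-0.236, -0.001, -0.765], [-0.001, 0.002, -0.004]]
```

Gripped. Now I'll lift gently, then hold still to read the weight.

{"op": "send_rows", "data": {
  "increments": [
    [[-0.12,0,-0.38],[0,0,0],0],
    [[-0.24,0,-0.77],[0,0,0],0],
    [[-0.24,0,-0.77],[0,0,0],0],
    [[-0.12,0,-0.38],[0,0,0],0],
    [[0,0,0],[0,0,0],0],
    [[0,0,0],[0,0,0],0],
    [[0,0,0],[0,0,0],0]
  ]
}}

```text
time: 7.58
ee_pos: [0.4674, 0.2651, 0.3565]
tcp_rot: [3.141, 0.297, -2.534]
wrist_force: [-0.4, 0.6, -2.0]
width: 0.259
grip_force: 68.6
```

{"op": "send_rows", "data": {
  "increments": [
    [[0,0,0],[0,0,0],0]
  ]
}}

```text
time: 7.7
ee_pos: [0.4677, 0.2653, 0.3571]
tcp_rot: [3.141, 0.298, -2.534]
wrist_force: [0.1, -0.7, -1.6]
width: 0.259
grip_force: 68.6
```

{"op": "send_rows", "data": {
  "increments": [
    [[0,0,0],[0,0,0],0]
  ]
}}

```text
time: 7.82
ee_pos: [0.4679, 0.2654, 0.3577]
tcp_rot: [3.141, 0.299, -2.534]
wrist_force: [0.8, 0.1, -0.6]
width: 0.263
grip_force: 68.6
```

```bash
python3 - <<'E'
from h import *
from cell import cams
im=cams.get_image("wrist"); pickle.dump(im,open("w3.pkl","wb"))
cv2.imwrite("pics/w3.png",im["frame"][:,:,::-1])
from cell import sense,manip
s=sense(); R=Ro.from_euler("xyz",s["tcp_rot"]); g=s["ee_pos"]+R.apply([0,0,manip.tcp_to_grasp])
print(g, proj(im,[g+A*k for k in (-.066,-.006,.054)]).round().tolist(), s["wrist_force"],s["torque"])
cup=np.array([.583,.0483,.009])
T=40*np.pi/180+.3
plan([.52,.16,.25],tool(.3,.65,1))
E
```

```text
[0.50540914 0.29152129 0.21007206] [[286.0, 140.0], [286.0, 279.0], [286.0, 457.0]] [ 0.21971932 -0.74749929 -1.24907348] [-0.18883283  0.38507695 -0.00256784]
t 7.88 w 0.259 grip 68.6 F [ 0.22 -0.75 -1.25] grasp [0.5054 0.2915 0.2101] q [ 0.51  0.07 -0.48  0.72  0.03 -0.1 ]
delta world [-0.0374 -0.1331  0.0153] tool shift/50mm [ 1.949 -1.759 -0.921] turn/0.1 [ 1.415 -3.479  2.75 ] n 4
[[0.487, -0.44, -0.23], [0.354, -0.87, 0.687]]
[[0.435, -0.48, -0.254], [0.354, -0.87, 0.687]]
[[0.377, -0.517, -0.272], [0.354, -0.87, 0.687]]
[[0.316, -0.551, -0.283], [0.354, -0.87, 0.687]]
```

View pics/w3.png

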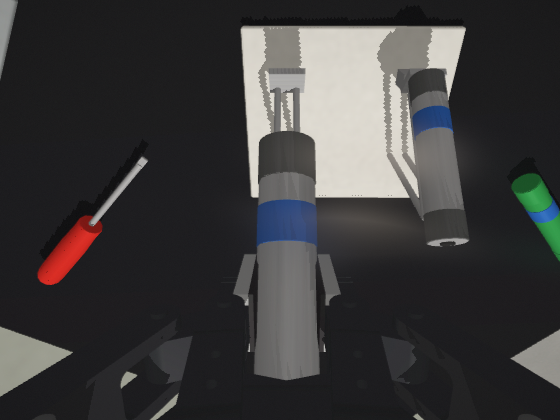

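The column is held as modelled, with its lower end at (287,137) against a predicted (286,140). The wrist force is only about −1 to −1.5 N, so this is probably the light one. It goes to the right cup.

```bash
python3 - <<'E'
from h import *
plan([.585,-.052,.19],tool(-.09,.998,1))
E
```

```text
t 7.88 w 0.259 grip 68.6 F [ 0.22 -0.75 -1.25] grasp [0.5054 0.2915 0.2101] q [ 0.51  0.07 -0.48  0.72  0.03 -0.1 ]
delta world [-0.0124 -0.3058 -0.084 ] tool shift/50mm [ 4.027 -4.879  0.515] turn/0.1 [ 4.3   -6.696  5.669] n 8
[[0.503, -0.61, 0.064], [0.537, -0.837, 0.709]]
[[0.464, -0.641, 0.058], [0.537, -0.837, 0.709]]
[[0.422, -0.669, 0.056], [0.537, -0.837, 0.709]]
[[0.379, -0.695, 0.059], [0.537, -0.837, 0.709]]
[[0.334, -0.717, 0.067], [0.537, -0.837, 0.709]]
[[0.289, -0.735, 0.08], [0.537, -0.837, 0.709]]
[[0.243, -0.749, 0.097], [0.537, -0.837, 0.709]]
[[0.199, -0.759, 0.119], [0.537, -0.837, 0.709]]
```

{"op": "send_rows", "data": {
  "increments": [
    [[0.5,-0.61,0.06],[0.54,-0.84,0.71],0],
    [[0.46,-0.64,0.06],[0.54,-0.84,0.71],0],
    [[0.42,-0.67,0.06],[0.54,-0.84,0.71],0],
    [[0.38,-0.7,0.06],[0.54,-0.84,0.71],0],
    [[0.33,-0.72,0.07],[0.54,-0.84,0.71],0],
    [[0.29,-0.74,0.08],[0.54,-0.84,0.71],0],
    [[0.24,-0.75,0.1],[0.54,-0.84,0.71],0],
    [[0.2,-0.76,0.12],[0.54,-0.84,0.71],0]
  ]
}}

```text
time: 8.88
ee_pos: [0.5086, -0.0415, 0.32]
tcp_rot: [-3.134, 0.934, 3.051]
wrist_force: [0.8, 1.5, -2.5]
width: 0.254
grip_force: 68.6
```

{"op": "send_rows", "data": {
  "increments": [
    [[0,0,0],[0,0,0],0],
    [[0,0,0],[0,0,0],0],
    [[0,0,0],[0,0,0],0],
    [[0,0,0],[0,0,0],0]
  ]
}}

```text
time: 9.38
ee_pos: [0.5079, -0.0395, 0.3192]
tcp_rot: [-3.133, 0.931, 3.057]
wrist_force: [-0.1, -0.0, -1.1]
width: 0.262
grip_force: 68.9
```

```bash
python3 - <<'E'
from h import *
from cell import cams,sense,manip
s=sense(); R=Ro.from_euler("xyz",s["tcp_rot"]); g=s["ee_pos"]+R.apply([0,0,manip.tcp_to_grasp])
a=np.zeros((600,800,3),np.uint8)
for k,(n,roi) in enumerate((("wrist",(0,420,100,460)),("top",None),("scene",None))):
    im=cams.get_image(n)
    pts=proj(im,[g-[0,0,.066],g+[0,0,.054],[.585,-.0522,.05],[.583,.0483,.05]]); print(n,pts.round(1).tolist(), cams and (sense()["wrist_force"].round(2)))
    if n=="wrist": c=im["frame"]; a[:420,:420]=c[:,70:490]
    else:
        u,v=pts[0].astype(int); c=cv2.resize(im["frame"][v-50:v+50,u-62:u+63],None,fx=3,fy=3,interpolation=cv2.INTER_CUBIC); print("roi",n,u-62,v-50)
        y0=0 if n=="top" else 300; a[y0:y0+300,425:800]=c
cv2.imwrite("pics/p1.png",a[:,:,::-1])
plan([.585,-.0522,.19],tool(-.09,.998,1))
E
```

```text
wrist [[286.6, 145.0], [285.0, 460.5], [276.2, -129.8], [519.4, -162.8]] [ 0.05 -0.66 -1.65]
top [[301.7, 150.2], [303.0, 138.8], [301.5, 174.1], [268.4, 175.7]] [-0.11  0.38 -0.76]
roi top 239 100
scene [[259.7, 227.9], [258.7, 205.8], [257.9, 234.8], [284.9, 229.9]] [ 0.08  0.72 -1.15]
roi scene 197 177
t 9.53 w 0.261 grip 68.9 F [ 0.08  0.72 -1.15] grasp [ 0.6316 -0.0517  0.2269] q [-0.07 -0.09 -1.02 -0.3  -0.02  0.01]
delta world [-0.0525 -0.0008 -0.0454] tool shift/50mm [ 1.353 -0.108 -0.295] turn/0.1 [-0.051 -0.67   0.029] n 2
[[0.677, -0.054, -0.147], [-0.025, -0.335, 0.015]]
[[0.671, -0.055, -0.17], [-0.025, -0.335, 0.015]]
```

View pics/p1.png

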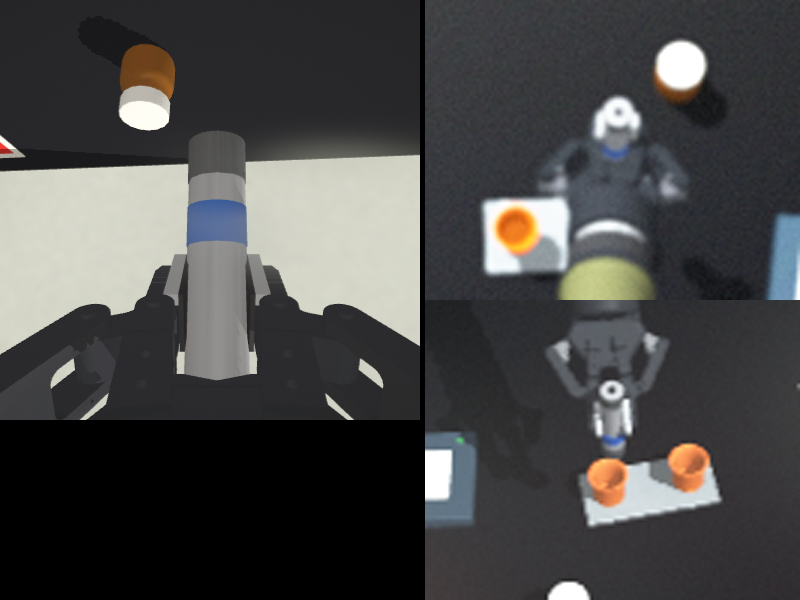

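The last pose was out of reach because joint 3 is at its −1.03 limit. The crops show the column upright but about 5 cm beyond the cup. I'll turn the tool's azimuth so it comes in from the side instead, which leaves the elbow less folded.

```bash
python3 - <<'E'
from h import *
plan([.585,-.0522,.20],tool(.95,.998,1))
E
```

```text
t 9.53 w 0.261 grip 68.9 F [ 0.08  0.72 -1.15] grasp [ 0.6316 -0.0517  0.2269] q [-0.07 -0.09 -1.02 -0.3  -0.02  0.01]
delta world [ 0.0013 -0.1182 -0.0354] tool shift/50mm [ 0.432 -2.348  0.627] turn/0.1 [-8.596 -0.636 -5.902] n 9
[[0.048, -0.261, 0.07], [-0.955, -0.071, -0.656]]
[[0.066, -0.263, 0.044], [-0.955, -0.071, -0.656]]
[[0.083, -0.261, 0.019], [-0.955, -0.071, -0.656]]
[[0.1, -0.255, -0.007], [-0.955, -0.071, -0.656]]
[[0.116, -0.246, -0.031], [-0.955, -0.071, -0.656]]
[[0.132, -0.234, -0.055], [-0.955, -0.071, -0.656]]
[[0.146, -0.219, -0.078], [-0.955, -0.071, -0.656]]
[[0.159, -0.2, -0.099], [-0.955, -0.071, -0.656]]
[[0.171, -0.179, -0.118], [-0.955, -0.071, -0.656]]
```

{"op": "send_rows", "data": {
  "increments": [
    [[0.05,-0.26,0.07],[-0.95,-0.07,-0.66],0],
    [[0.07,-0.26,0.04],[-0.95,-0.07,-0.66],0],
    [[0.08,-0.26,0.02],[-0.95,-0.07,-0.66],0],
    [[0.1,-0.26,-0.01],[-0.95,-0.07,-0.66],0],
    [[0.12,-0.25,-0.03],[-0.95,-0.07,-0.66],0],
    [[0.13,-0.23,-0.05],[-0.95,-0.07,-0.66],0],
    [[0.15,-0.22,-0.08],[-0.95,-0.07,-0.66],0],
    [[0.16,-0.2,-0.1],[-0.95,-0.07,-0.66],0]
  ]
}}

```text
time: 10.52
ee_pos: [0.5096, -0.1461, 0.2883]
tcp_rot: [-3.138, 0.988, -2.303]
wrist_force: [0.5, 0.3, -2.0]
width: 0.261
grip_force: 68.9
```

```bash
python3 - <<'E'
from h import *
plan([.585,-.0522,.19],tool(.95,.998,1))
E
```

```text
t 10.53 w 0.261 grip 68.9 F [ 0.54  0.31 -2.05] grasp [ 0.5963 -0.0505  0.2031] q [-0.52  0.21 -0.68  0.38  0.95 -1.2 ]
delta world [-0.0002 -0.0118 -0.0145] tool shift/50mm [ 0.34  -0.155  0.011] turn/0.1 [-0.973 -0.105 -0.611] n 1
[[0.34, -0.155, 0.011], [-0.973, -0.105, -0.611]]
```

Reachable now. I'll align, then settle.

{"op": "send_rows", "data": {
  "increments": [
    [[0.34,-0.16,0.01],[-0.97,-0.1,-0.61],0],
    [[0,0,0],[0,0,0],0],
    [[0,0,0],[0,0,0],0],
    [[0,0,0],[0,0,0],0]
  ]
}}

```text
time: 11.02
ee_pos: [0.5093, -0.157, 0.2744]
tcp_rot: [-3.141, 0.997, -2.195]
wrist_force: [-0.1, -0.1, -1.5]
width: 0.261
grip_force: 69.1
```

```bash
cat >> h.py <<'E'
def look(name,below=.066,above=.054):
    from cell import cams,sense,manip
    s=sense(); R=Ro.from_euler("xyz",s["tcp_rot"]); g=s["ee_pos"]+R.apply([0,0,manip.tcp_to_grasp])
    a=np.zeros((600,800,3),np.uint8)
    for n in ("wrist","top","scene"):
        im=cams.get_image(n)
        pts=proj(im,[g-[0,0,below],g+[0,0,above],[.585,-.0522,.05],[.583,.0483,.05]]); print(n,pts.round(1).tolist(), sense()["wrist_force"].round(2))
        if n=="wrist": a[:420,:420]=im["frame"][:,70:490]
        else:
            u,v=pts[0].astype(int); c=cv2.resize(im["frame"][v-30:v+30,u-37:u+38],None,fx=5,fy=5,interpolation=cv2.INTER_CUBIC); print("roi",n,u-37,v-30)
            y0=0 if n=="top" else 300; a[y0:y0+300,425:800]=c
    cv2.imwrite(name,a[:,:,::-1])
E
python3 - <<'E'
from h import *
look("pics/p2.png")
plan([.585,-.0522,.19],tool(.95,.998,1))
E
```

```text
wrist [[286.5, 139.9], [286.7, 456.4], [286.2, 4.1], [371.1, 98.8]] [ 0.2  -0.73 -1.57]
top [[301.9, 168.8], [303.2, 159.3], [301.5, 174.1], [268.4, 175.7]] [ 0.02  0.77 -1.5 ]
roi top 264 138
scene [[257.5, 223.0], [256.4, 201.6], [257.9, 234.8], [284.9, 229.9]] [ 0.62 -0.66 -1.88]
roi scene 220 193
t 11.18 w 0.26 grip 69.1 F [ 0.62 -0.66 -1.88] grasp [ 0.5852 -0.0516  0.1906] q [-0.55  0.29 -0.58  0.58  0.99 -1.43]
delta world [ 0.0001 -0.0009 -0.0006] tool shift/50mm [ 0.018 -0.011 -0.004] turn/0.1 [-0.027 -0.005 -0.018] n 1
[[0.018, -0.011, -0.004], [-0.027, -0.005, -0.018]]
```

View pics/p2.png

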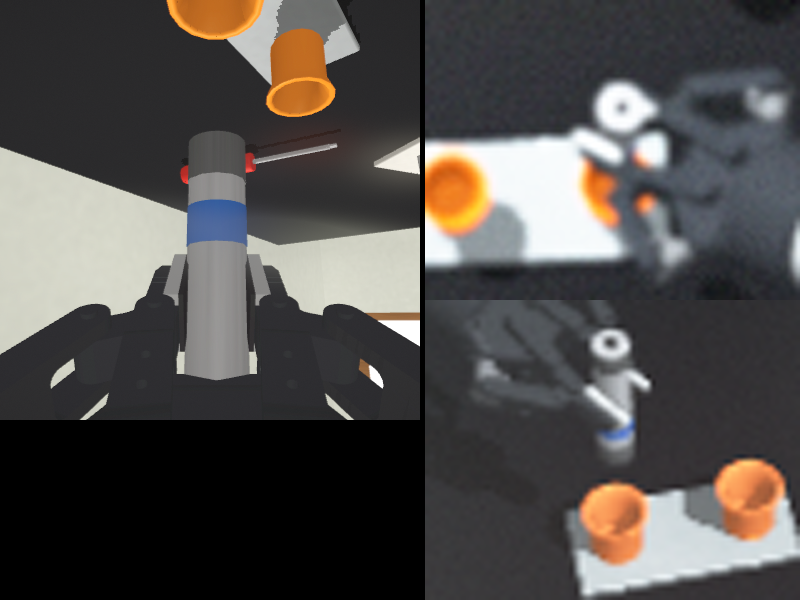

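Predicted and seen positions agree within about 2 px. The right cup rim is at wrist pixel (285,3), the left rim at (371,97), and the column sits upright over the right cup. I'll lower it.

```bash
python3 - <<'E'
from h import *
plan([.585,-.0522,.077],tool(.95,.998,1))
E
```

```text
t 11.18 w 0.26 grip 69.1 F [ 0.62 -0.66 -1.88] grasp [ 0.5852 -0.0516  0.1906] q [-0.55  0.29 -0.58  0.58  0.99 -1.43]
delta world [ 1.000e-04 -9.000e-04 -1.136e-01] tool shift/50mm [ 1.916 -0.011  1.221] turn/0.1 [-0.027 -0.005 -0.018] n 3
[[0.639, -0.004, 0.407], [-0.009, -0.002, -0.006]]
[[0.639, -0.004, 0.407], [-0.009, -0.002, -0.006]]
[[0.639, -0.004, 0.407], [-0.009, -0.002, -0.006]]
```

{"op": "send_rows", "data": {
  "increments": [
    [[0.38,-0.01,0.24],[-0.03,0,-0.02],0],
    [[0.38,0,0.24],[0,0,0],0],
    [[0.38,0,0.24],[0,0,0],0],
    [[0.3,0,0.2],[0,0,0],0],
    [[0.24,0,0.15],[0,0,0],0],
    [[0.24,0,0.15],[0,0,0],0],
    [[0,0,0],[0,0,0],0],
    [[0,0,0],[0,0,0],0]
  ]
}}

```text
time: 12.18
ee_pos: [0.5094, -0.1586, 0.1604]
tcp_rot: [3.139, 0.998, -2.193]
wrist_force: [0.2, 1.1, -1.4]
width: 0.26
grip_force: 69.1
```

```bash
python3 - <<'E'
from h import *
plan([.585,-.0522,.077],tool(.95,.998,1))
E
```

```text
t 12.18 w 0.26 grip 69.1 F [ 0.2   1.1  -1.37] grasp [ 0.585  -0.0528  0.0765] q [-0.55  0.48 -0.66  0.33  0.99 -1.44]
delta world [-0.0001  0.0006  0.0005] tool shift/50mm [-0.013  0.008  0.003] turn/0.1 [ 0.008 -0.003 -0.009] n 1
[[-0.013, 0.008, 0.003], [0.008, -0.003, -0.009]]
```

{"op": "send_rows", "data": {
  "increments": [
    [[0,0,0],[0,0,0],0.8],
    [[0,0,0],[0,0,0],0.8],
    [[0,0,0],[0,0,0],0.8],
    [[0,0,0],[0,0,0],0.8],
    [[0,0,-0.4],[0,0,0],0.8],
    [[0,0,-0.8],[0,0,0],0.8],
    [[0,0,-0.8],[0,0,0],0.9],
    [[0,0,-0.8],[0,0,0],1]
  ]
}}

```text
time: 13.18
ee_pos: [0.4403, -0.2549, 0.2369]
tcp_rot: [3.139, 0.998, -2.193]
wrist_force: [0.2, -0.2, -0.7]
width: 1.001
grip_force: 0.0
```

```bash
python3 - <<'E'
from h import *
from cell import cams
a=np.zeros((600,800,3),np.uint8)
d={}
for n in ("wrist","top","scene"):
    im=cams.get_image(n); d[n]=im
    B=np.array([.585,-.0522,.009]); print(n,proj(im,[B,B+[0,0,.12]]).round(1).tolist())
pickle.dump(d,open("d1.pkl","wb"))
im=d["scene"]; h=cv2.cvtColor(im["frame"],cv2.COLOR_RGB2GRAY); print(h[200:216,250:266])
plan([.42,.20,.29],tool(.62,.45,1))
E
```

```text
wrist [[286.1, 123.2], [286.3, 270.7]]
top [[301.1, 176.7], [302.2, 168.6]]
scene [[258.2, 240.9], [257.3, 222.2]]
[[45 49 46 47 47 46 46 45 44 46 47 46 47 46 48 46]
 [46 47 47 43 48 46 49 45 47 47 45 45 47 49 44 46]
 [47 47 46 47 45 47 47 45 47 47 47 46 47 46 45 47]
 [46 46 49 46 47 46 46 46 46 48 45 44 46 44 45 47]
 [47 48 49 47 46 46 47 49 46 46 46 46 48 46 46 47]
 [48 46 46 48 46 47 48 45 48 48 46 47 47 47 48 48]
 [44 47 48 47 47 45 47 45 48 47 48 47 48 50 46 48]
 [47 50 49 48 47 47 46 49 46 47 45 47 47 48 46 48]
 [49 46 48 47 47 47 49 48 47 50 47 47 46 50 47 47]
 [47 49 50 49 48 47 46 47 47 48 47 50 49 47 46 48]
 [48 50 47 48 48 50 49 49 46 48 47 47 49 46 49 48]
 [48 49 48 46 48 50 48 49 47 48 49 46 47 49 48 48]
 [49 47 52 46 48 49 47 49 47 48 47 48 50 50 49 48]
 [50 50 48 48 51 49 47 48 47 47 48 49 51 48 50 48]
 [50 49 48 48 49 50 50 47 50 46 50 47 49 47 49 47]
 [47 50 50 49 48 49 49 47 49 50 48 50 49 49 48 47]]
t 13.32 w 0.999 grip 0.0 F [0.81 0.3  0.29] grasp [ 0.517  -0.1504  0.1528] q [-0.78  0.43 -0.49  0.89  0.98 -1.86]
delta world [-0.0758  0.4168  0.1925] tool shift/50mm [-6.429  6.096  2.85 ] turn/0.1 [2.191 5.424 2.487] n 11
[[-0.584, 0.554, 0.259], [0.199, 0.493, 0.226]]
[[-0.583, 0.572, 0.219], [0.199, 0.493, 0.226]]
[[-0.58, 0.589, 0.179], [0.199, 0.493, 0.226]]
[[-0.574, 0.606, 0.138], [0.199, 0.493, 0.226]]
[[-0.566, 0.621, 0.098], [0.199, 0.493, 0.226]]
[[-0.556, 0.635, 0.058], [0.199, 0.493, 0.226]]
[[-0.543, 0.648, 0.018], [0.199, 0.493, 0.226]]
[[-0.529, 0.66, -0.021], [0.199, 0.493, 0.226]]
[[-0.511, 0.671, -0.06], [0.199, 0.493, 0.226]]
[[-0.492, 0.681, -0.099], [0.199, 0.493, 0.226]]
[[-0.471, 0.69, -0.136], [0.199, 0.493, 0.226]]
```

```bash
python3 - <<'E'
from h import *
d=pickle.load(open("d1.pkl","rb"))
for n,(u,v) in (("scene",(257,222)),("top",(302,169)),("wrist",(286,271))):
    f=d[n]["frame"]; r=18 if n!="wrist" else 45
    c=f[v-r:v+r,u-r:u+r].astype(int); m=((c.min(2)>150)&(c.max(2)-c.min(2)<40)).astype(np.uint8)
    k,l,st,ce=cv2.connectedComponentsWithStats(m)
    print(n,[(st[i].tolist(),(ce[i]+[u-r,v-r]).round(1).tolist()) for i in range(1,k) if st[i][4]>8])
plan([.55,.05,.32],tool(.3,.3,1))
E
```

```text
scene [([15, 16, 7, 5, 29], [257.0, 222.0]), ([18, 24, 5, 8, 32], [258.7, 231.8]), ([25, 27, 11, 9, 72], [268.6, 235.7])]
top [([0, 13, 28, 23, 433], [295.4, 174.8])]
wrist [([0, 13, 90, 77, 5214], [282.6, 285.3])]
t 13.32 w 0.999 grip 0.0 F [0.81 0.3  0.29] grasp [ 0.517  -0.1504  0.1528] q [-0.78  0.43 -0.49  0.89  0.98 -1.86]
delta world [0.0653 0.2924 0.231 ] tool shift/50mm [-6.872  2.352  2.12 ] turn/0.1 [3.985 6.725 5.265] n 8
[[-0.859, 0.294, 0.265], [0.498, 0.841, 0.658]]
[[-0.856, 0.362, 0.177], [0.498, 0.841, 0.658]]
[[-0.841, 0.424, 0.086], [0.498, 0.841, 0.658]]
[[-0.815, 0.48, -0.007], [0.498, 0.841, 0.658]]
[[-0.777, 0.53, -0.099], [0.498, 0.841, 0.658]]
[[-0.728, 0.573, -0.19], [0.498, 0.841, 0.658]]
[[-0.67, 0.607, -0.278], [0.498, 0.841, 0.658]]
[[-0.602, 0.633, -0.362], [0.498, 0.841, 0.658]]
```

The scene view finds the column's top cap at (257.0,222.0) against a predicted (257.3,222.2), so it stands upright in the right cup. On to the second column.

{"op": "send_rows", "data": {
  "increments": [
    [[-0.86,0.29,0.26],[0.5,0.84,0.66],1],
    [[-0.86,0.36,0.18],[0.5,0.84,0.66],1],
    [[-0.84,0.42,0.09],[0.5,0.84,0.66],1],
    [[-0.82,0.48,0],[0.5,0.84,0.66],1],
    [[-0.78,0.53,-0.1],[0.5,0.84,0.66],1],
    [[-0.73,0.57,-0.19],[0.5,0.84,0.66],1],
    [[-0.67,0.61,-0.28],[0.5,0.84,0.66],1],
    [[-0.6,0.63,-0.36],[0.5,0.84,0.66],1]
  ]
}}

```text
time: 14.32
ee_pos: [0.5051, 0.0389, 0.4674]
tcp_rot: [3.14, 0.301, -2.84]
wrist_force: [0.4, -0.3, -0.8]
width: 1.001
grip_force: 0.0
```

```bash
python3 - <<'E'
from h import *
plan(col(1)+.066*A+[0,0,.12],tool(AZ,.3,1))
E
```

```text
t 14.32 w 1.001 grip 0.0 F [ 0.42 -0.3  -0.76] grasp [0.5488 0.0528 0.3196] q [ 0.05 -0.04 -0.34  0.97  0.07 -0.24]
delta world [-0.0946  0.3083 -0.109 ] tool shift/50mm [0.621 6.446 2.101] turn/0.1 [-0.893  0.012 -2.933] n 8
[[0.078, 0.806, 0.263], [-0.112, 0.001, -0.367]]
[[0.048, 0.805, 0.272], [-0.112, 0.001, -0.367]]
[[0.019, 0.803, 0.281], [-0.112, 0.001, -0.367]]
[[-0.011, 0.8, 0.29], [-0.112, 0.001, -0.367]]
[[-0.04, 0.796, 0.298], [-0.112, 0.001, -0.367]]
[[-0.069, 0.791, 0.307], [-0.112, 0.001, -0.367]]
[[-0.098, 0.784, 0.316], [-0.112, 0.001, -0.367]]
[[-0.127, 0.776, 0.325], [-0.112, 0.001, -0.367]]
```

{"op": "send_rows", "data": {
  "increments": [
    [[0.08,0.81,0.26],[-0.11,0,-0.37],1],
    [[0.05,0.81,0.27],[-0.11,0,-0.37],1],
    [[0.02,0.8,0.28],[-0.11,0,-0.37],1],
    [[-0.01,0.8,0.29],[-0.11,0,-0.37],1],
    [[-0.04,0.8,0.3],[-0.11,0,-0.37],1],
    [[-0.07,0.79,0.31],[-0.11,0,-0.37],1],
    [[-0.1,0.78,0.32],[-0.11,0,-0.37],1],
    [[-0.13,0.78,0.33],[-0.11,0,-0.37],1]
  ]
}}

```text
time: 15.32
ee_pos: [0.4086, 0.3471, 0.3561]
tcp_rot: [-3.141, 0.302, -2.526]
wrist_force: [0.9, -0.6, 0.1]
width: 1.002
grip_force: 0.0
```

{"op": "send_rows", "data": {
  "increments": [
    [[0,0,0],[0,0,0],1],
    [[0,0,0],[0,0,0],1]
  ]
}}

```text
time: 15.58
ee_pos: [0.4094, 0.3454, 0.3568]
tcp_rot: [-3.14, 0.301, -2.528]
wrist_force: [0.1, -0.3, 0.4]
width: 1.002
grip_force: 0.0
```

```bash
python3 - <<'E'
from h import *
from cell import cams
im=cams.get_image("wrist"); print(proj(im,[col(1)+k*A for k in (0,.03,.12)]).round(1).tolist())
h=cv2.cvtColor(im["frame"],cv2.COLOR_RGB2HSV); m=cv2.inRange(h,(105,120,60),(130,255,255)); k,l,st,ce=cv2.connectedComponentsWithStats(m)
print([(st[i].tolist(),ce[i].round(1).tolist()) for i in range(1,k) if st[i][4]>150])
plan(col(1)+.066*A,tool(AZ,.3,1))
E
```

```text
[[287.9, 78.4], [287.8, 115.3], [287.4, 243.0]]
[([271, 109, 35, 29, 750], [288.1, 121.0]), ([426, 198, 30, 27, 344], [443.3, 214.9])]
t 15.62 w 1.001 grip 0.0 F [-0.15  0.12  0.38] grasp [0.4475 0.3713 0.2095] q [ 0.71  0.07 -0.49  0.71 -0.03  0.09]
delta world [ 0.0007  0.0022 -0.1189] tool shift/50mm [0.672 0.031 2.281] turn/0.1 [-0.003  0.018  0.039] n 3
[[0.224, 0.01, 0.76], [-0.001, 0.006, 0.013]]
[[0.224, 0.01, 0.761], [-0.001, 0.006, 0.013]]
[[0.223, 0.01, 0.761], [-0.001, 0.006, 0.013]]
```

{"op": "send_rows", "data": {
  "increments": [
    [[0.17,0.01,0.57],[0,0,0],1],
    [[0.17,0.01,0.57],[0,0,0],1],
    [[0.17,0.01,0.57],[0,0,0],1],
    [[0.17,0,0.57],[0,0,0],1],
    [[0,0,0],[0,0,0],1],
    [[0,0,0],[0,0,0],1]
  ]
}}

```text
time: 16.38
ee_pos: [0.4112, 0.347, 0.2399]
tcp_rot: [-3.14, 0.304, -2.53]
wrist_force: [0.4, 0.8, 0.8]
width: 0.997
grip_force: 0.0
```

{"op": "send_rows", "data": {
  "increments": [
    [[0,0,0],[0,0,0],0],
    [[0,0,0],[0,0,0],0],
    [[0,0,0],[0,0,0],0],
    [[0,0,0],[0,0,0],0],
    [[0,0,0],[0,0,0],0],
    [[0,0,0],[0,0,0],0],
    [[0,0,0],[0,0,0],0],
    [[0,0,0],[0,0,0],0]
  ],
  "squeeze": 80
}}

```text
time: 17.38
ee_pos: [0.4105, 0.3473, 0.2393]
tcp_rot: [-3.141, 0.303, -2.529]
wrist_force: [-2.5, -1.3, 5.8]
width: 0.259
grip_force: 77.9
```

```bash
python3 - <<'E'
from h import *
plan(col(1)+.066*A+[0,0,.13],tool(AZ,.3,1))
E
```

```text
t 17.38 w 0.259 grip 77.9 F [-2.45 -1.29  5.76] grasp [0.4483 0.3737 0.0916] q [ 0.71  0.2  -0.65  0.43 -0.03  0.09]
delta world [-0.000e+00 -1.000e-04  1.291e-01] tool shift/50mm [-0.769 -0.004 -2.465] turn/0.1 [0.002 0.026 0.039] n 4
[[-0.192, -0.001, -0.616], [0.001, 0.007, 0.01]]
[[-0.192, -0.001, -0.616], [0.001, 0.007, 0.01]]
[[-0.191, -0.001, -0.616], [0.001, 0.007, 0.01]]
[[-0.191, -0.0, -0.617], [0.001, 0.007, 0.01]]
```

{"op": "send_rows", "data": {
  "increments": [
    [[-0.1,0,-0.32],[0,0,0],0],
    [[-0.2,0,-0.62],[0,0,0],0],
    [[-0.2,0,-0.62],[0,0,0],0],
    [[-0.17,0,-0.55],[0,0,0],0],
    [[-0.1,0,-0.35],[0,0,0],0],
    [[0,0,0],[0,0,0],0],
    [[0,0,0],[0,0,0],0],
    [[0,0,0],[0,0,0],0]
  ]
}}

```text
time: 18.38
ee_pos: [0.41, 0.3469, 0.3659]
tcp_rot: [-3.14, 0.299, -2.528]
wrist_force: [-0.8, 0.7, -3.0]
width: 0.259
grip_force: 78.5
```

{"op": "send_rows", "data": {
  "increments": [
    [[0,0,0],[0,0,0],0]
  ]
}}

```text
time: 18.5
ee_pos: [0.4103, 0.3471, 0.3665]
tcp_rot: [-3.14, 0.3, -2.528]
wrist_force: [0.1, 0.9, -2.3]
width: 0.257
grip_force: 78.5
```

```bash
python3 - <<'E'
from h import *
from cell import cams,sense,manip
s=sense(); print(s["wrist_force"],s["torque"])
im=cams.get_image("wrist"); 
R=Ro.from_euler("xyz",s["tcp_rot"]); g=s["ee_pos"]+R.apply([0,0,manip.tcp_to_grasp])
print(proj(im,[g+A*k for k in (-.066,-.036)]).round(1).tolist(),sense()["wrist_force"])
h=cv2.cvtColor(im["frame"],cv2.COLOR_RGB2HSV); m=cv2.inRange(h,(105,120,60),(130,255,255)); k,l,st,ce=cv2.connectedComponentsWithStats(m)
print([(st[i].tolist(),ce[i].round(1).tolist()) for i in range(1,k) if st[i][4]>150])
im=pickle.load(open("w3.pkl","rb")); h=cv2.cvtColor(im["frame"],cv2.COLOR_RGB2HSV); m=cv2.inRange(h,(105,120,60),(130,255,255)); k,l,st,ce=cv2.connectedComponentsWithStats(m)
print("ref w3",[(st[i].tolist(),ce[i].round(1).tolist()) for i in range(1,k) if st[i][4]>150])
plan([.60,.15,.23],tool(-.1,.65,1))
E
```

```text
[ 0.136617    0.89755714 -2.29374532] [-0.28076448  0.36944124  0.02125733]
[[286.8, 139.9], [286.6, 205.1]] [ 0.04896183 -0.07439357 -2.73099948]
[([542, 38, 18, 19, 190], [553.5, 46.9]), ([423, 192, 29, 26, 330], [439.6, 208.2]), ([257, 198, 60, 47, 2365], [286.8, 219.8])]
ref w3 [([413, 106, 40, 26, 789], [432.6, 118.0]), ([526, 196, 34, 27, 346], [545.2, 213.4]), ([256, 200, 61, 47, 2188], [283.9, 221.4])]
t 18.55 w 0.251 grip 78.5 F [ 0.05 -0.07 -2.73] grasp [0.448  0.3734 0.219 ] q [ 0.71  0.07 -0.47  0.74 -0.03  0.09]
delta world [ 0.0964 -0.1879 -0.0136] tool shift/50mm [ 0.639 -4.183  0.093] turn/0.1 [ 3.265 -3.338  6.375] n 7
[[0.091, -0.598, 0.013], [0.466, -0.477, 0.911]]
[[0.038, -0.602, 0.038], [0.466, -0.477, 0.911]]
[[-0.015, -0.601, 0.066], [0.466, -0.477, 0.911]]
[[-0.065, -0.593, 0.096], [0.466, -0.477, 0.911]]
[[-0.113, -0.58, 0.127], [0.466, -0.477, 0.911]]
[[-0.158, -0.561, 0.16], [0.466, -0.477, 0.911]]
[[-0.2, -0.536, 0.194], [0.466, -0.477, 0.911]]
```

The two weights are clearly apart: about −2.5 N here against −1.3 N for the first, so this is the heavy column. It goes to the left cup, coming in from the +y side.

{"op": "send_rows", "data": {
  "increments": [
    [[0.09,-0.6,0.01],[0.47,-0.48,0.91],0],
    [[0.04,-0.6,0.04],[0.47,-0.48,0.91],0],
    [[-0.02,-0.6,0.07],[0.47,-0.48,0.91],0],
    [[-0.06,-0.59,0.1],[0.47,-0.48,0.91],0],
    [[-0.11,-0.58,0.13],[0.47,-0.48,0.91],0],
    [[-0.16,-0.56,0.16],[0.47,-0.48,0.91],0],
    [[-0.2,-0.54,0.19],[0.47,-0.48,0.91],0]
  ]
}}

```text
time: 19.42
ee_pos: [0.507, 0.1586, 0.3534]
tcp_rot: [3.142, 0.655, 3.038]
wrist_force: [0.1, -0.3, -3.2]
width: 0.254
grip_force: 78.7
```

```bash
python3 - <<'E'
from h import *
plan([.583,.0483,.19],tool(-.95,.998,1))
E
```

```text
t 19.43 w 0.254 grip 78.7 F [ 0.07 -0.31 -3.18] grasp [0.6007 0.1488 0.2306] q [ 0.39 -0.04 -0.72  0.3  -0.29  0.4 ]
delta world [ 0.0004 -0.0045 -0.0795] tool shift/50mm [ 0.955 -0.09   1.272] turn/0.1 [ 6.253 -3.227  5.761] n 7
[[0.136, -0.013, 0.182], [0.893, -0.461, 0.823]]
[[0.144, -0.008, 0.176], [0.893, -0.461, 0.823]]
[[0.151, -0.005, 0.17], [0.893, -0.461, 0.823]]
[[0.159, -0.003, 0.163], [0.893, -0.461, 0.823]]
[[0.166, -0.002, 0.156], [0.893, -0.461, 0.823]]
[[0.173, -0.002, 0.148], [0.893, -0.461, 0.823]]
[[0.179, -0.004, 0.14], [0.893, -0.461, 0.823]]
```

{"op": "send_rows", "data": {
  "increments": [
    [[0.14,-0.01,0.18],[0.89,-0.46,0.82],0],
    [[0.14,-0.01,0.18],[0.89,-0.46,0.82],0],
    [[0.15,-0.01,0.17],[0.89,-0.46,0.82],0],
    [[0.16,0,0.16],[0.89,-0.46,0.82],0],
    [[0.17,0,0.16],[0.89,-0.46,0.82],0],
    [[0.17,0,0.15],[0.9,-0.46,0.82],0],
    [[0.18,0,0.14],[0.9,-0.46,0.83],0]
  ]
}}

```text
time: 20.3
ee_pos: [0.5075, 0.1555, 0.2734]
tcp_rot: [3.141, 0.997, 2.192]
wrist_force: [0.2, 0.8, -4.3]
width: 0.254
grip_force: 79.1
```

{"op": "send_rows", "data": {
  "increments": [
    [[0,0,0],[0,0,0],0],
    [[0,0,0],[0,0,0],0],
    [[0,0,0],[0,0,0],0]
  ]
}}

```text
time: 20.68
ee_pos: [0.5075, 0.1551, 0.2748]
tcp_rot: [3.141, 0.997, 2.196]
wrist_force: [0.0, 0.7, -2.1]
width: 0.255
grip_force: 79.3
```

```bash
python3 - <<'E'
from h import *
look("pics/p3.png")
plan([.583,.0483,.077],tool(-.95,.998,1))
E
```

```text
wrist [[285.6, 140.6], [285.4, 457.2], [204.6, 102.3], [282.9, 7.3]] [-0.41  0.61 -2.17]
top [[266.9, 170.4], [265.1, 161.0], [301.5, 174.1], [268.4, 175.7]] [ 0.91 -0.19 -2.39]
roi top 229 140
scene [[286.0, 218.0], [287.0, 196.4], [257.9, 234.8], [284.9, 229.9]] [ 0.61  0.78 -2.87]
roi scene 248 187
t 20.82 w 0.252 grip 79.3 F [ 0.61  0.78 -2.87] grasp [0.5835 0.0496 0.1907] q [ 0.55  0.29 -0.59  0.57 -0.99  1.43]
delta world [-1.000e-04 -1.000e-03 -1.138e-01] tool shift/50mm [ 1.904 -0.012  1.248] turn/0.1 [ 0.034 -0.009  0.025] n 3
[[0.635, -0.004, 0.416], [0.011, -0.003, 0.008]]
[[0.635, -0.004, 0.416], [0.011, -0.003, 0.008]]
[[0.635, -0.004, 0.416], [0.011, -0.003, 0.008]]
```

View pics/p3.png

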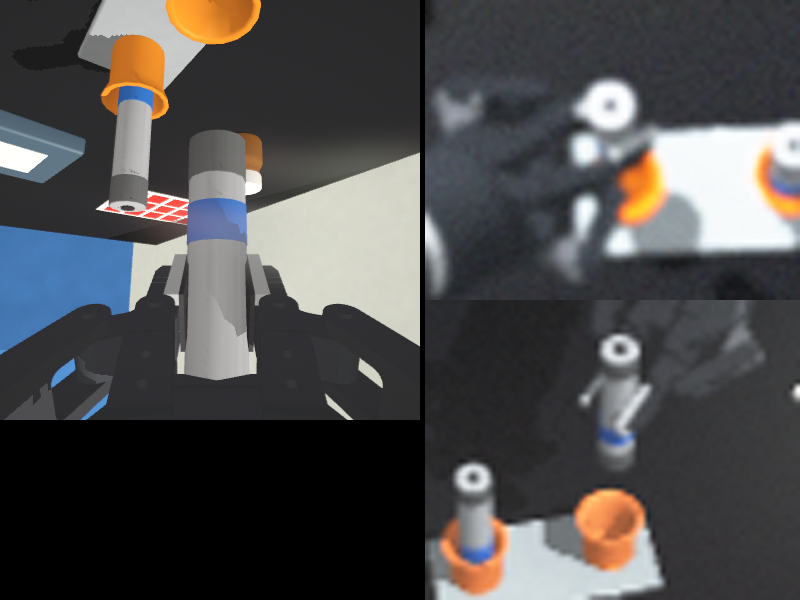

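Both rims match the predictions at wrist pixels (283,7) and (205,103), the held column is upright over the left cup, and the first column still stands. I'll lower, release, and then re-grip in place.

{"op": "send_rows", "data": {
  "increments": [
    [[0.38,-0.01,0.25],[0.03,0,0.02],0],
    [[0.38,0,0.25],[0,0,0],0],
    [[0.38,0,0.25],[0,0,0],0],
    [[0.29,0,0.19],[0,0,0],0],
    [[0.24,0,0.15],[0,0,0],0],
    [[0.24,0,0.16],[0,0,0],0],
    [[0,0,0],[0,0,0],0],
    [[0,0,0],[0,0,0],0]
  ]
}}

```text
time: 21.82
ee_pos: [0.5074, 0.1543, 0.1599]
tcp_rot: [-3.139, 0.997, 2.194]
wrist_force: [-0.3, 0.2, -3.0]
width: 0.253
grip_force: 79.6
```

```bash
python3 - <<'E'
from h import *
plan([.583,.0483,.077],tool(-.95,.998,1))
E
```

```text
t 21.82 w 0.253 grip 79.6 F [-0.33  0.17 -3.02] grasp [0.5829 0.0486 0.076 ] q [ 0.55  0.47 -0.67  0.31 -0.99  1.43]
delta world [-0.     -0.0002  0.0009] tool shift/50mm [-0.017 -0.003 -0.007] turn/0.1 [-0.005 -0.012  0.015] n 1
[[-0.017, -0.003, -0.007], [-0.005, -0.012, 0.015]]
```

{"op": "send_rows", "data": {
  "increments": [
    [[0,0,0],[0,0,0],0.7],
    [[0,0,0],[0,0,0],0.7],
    [[0,0,0],[0,0,0],0.7],
    [[0,0,0],[0,0,0],0.7],
    [[0,0,0],[0,0,0],0.7],
    [[0,0,0],[0,0,0],0.7],
    [[0,0,0],[0,0,0],0.7],
    [[0,0,0],[0,0,0],0.7]
  ]
}}

```text
time: 22.82
ee_pos: [0.5074, 0.1542, 0.1598]
tcp_rot: [-3.139, 0.997, 2.195]
wrist_force: [0.7, -0.5, 0.2]
width: 0.699
grip_force: 0.0
```

```bash
python3 - <<'E'
from h import *
from cell import cams
im=cams.get_image("scene"); f=im["frame"]
for B in ([.585,-.0522,.009],[.583,.0483,.009]):
    p=proj(im,[np.array(B)+[0,0,.12]])[0]; u,v=p.round().astype(int); r=7
    c=f[v-r:v+r,u-r:u+r].astype(int); m=((c.min(2)>150)&(c.max(2)-c.min(2)<40)).astype(np.uint8); k,l,st,ce=cv2.connectedComponentsWithStats(m)
    print(p.round(1),[(st[i].tolist(),(ce[i]+[u-r,v-r]).round(1).tolist()) for i in range(1,k) if st[i][4]>8])
plan([.583,.0483,.077],tool(-.95,.998,1))
cv2.imwrite("pics/s4.png",cv2.resize(f[195:255,230:310],None,fx=10,fy=10,interpolation=cv2.INTER_CUBIC)[:,:,::-1])
E
```

```text
[257.3 222.2] [([4, 5, 7, 5, 27], [257.1, 222.0])]
[285.5 217.2] [([3, 5, 7, 5, 26], [285.4, 217.1])]
t 22.88 w 0.698 grip 0.0 F [-0.2  -0.19  0.74] grasp [0.5829 0.0485 0.0759] q [ 0.55  0.47 -0.67  0.31 -0.99  1.43]
delta world [ 0.     -0.0002  0.001 ] tool shift/50mm [-0.019 -0.002 -0.008] turn/0.1 [-0.006 -0.006  0.016] n 1
[[-0.019, -0.002, -0.008], [-0.006, -0.006, 0.016]]
```

View pics/s4.png

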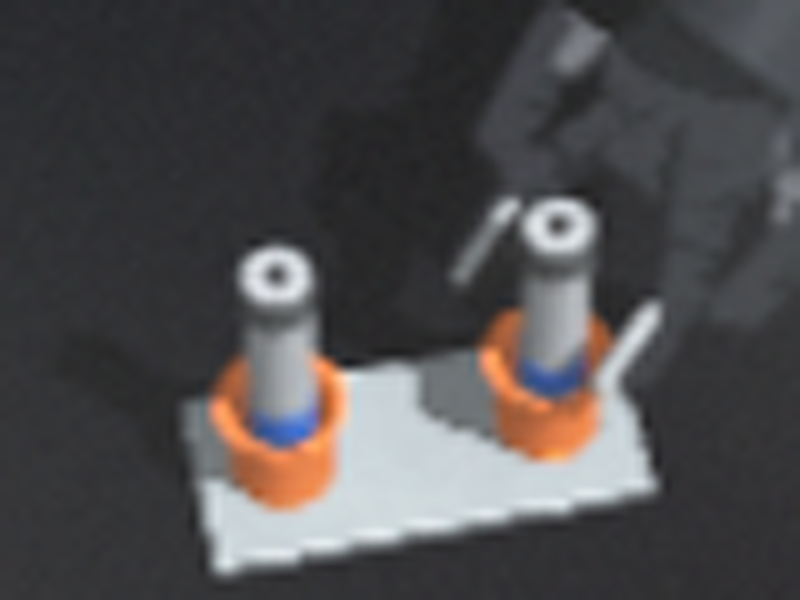

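Both columns stand upright in the cups, caps at crop pixels (277,277) and (558,228), with the fingers clear of the left one. I'll re-grip the heavy (left) column and lift.

{"op": "send_rows", "data": {
  "increments": [
    [[0,0,0],[0,0,0],0],
    [[0,0,0],[0,0,0],0],
    [[0,0,0],[0,0,0],0],
    [[0,0,0],[0,0,0],0],
    [[0,0,0],[0,0,0],0],
    [[0,0,0],[0,0,0],0],
    [[0,0,0],[0,0,0],0]
  ],
  "squeeze": 80
}}

```text
time: 23.75
ee_pos: [0.5075, 0.1543, 0.16]
tcp_rot: [-3.139, 0.998, 2.194]
wrist_force: [0.2, 1.3, 2.4]
width: 0.258
grip_force: 78.1
```

```bash
python3 - <<'E'
from h import *
plan([.583,.0483,.285],tool(-.95,.998,1))
E
```

```text
t 23.75 w 0.258 grip 78.1 F [0.18 1.31 2.38] grasp [0.583  0.0486 0.0761] q [ 0.55  0.47 -0.67  0.31 -0.99  1.43]
delta world [-1.000e-04 -3.000e-04  2.089e-01] tool shift/50mm [-3.511 -0.01  -2.263] turn/0.1 [-0.003 -0.004  0.012] n 6
[[-0.585, -0.002, -0.377], [-0.001, -0.001, 0.002]]
[[-0.585, -0.002, -0.377], [-0.001, -0.001, 0.002]]
[[-0.585, -0.001, -0.377], [-0.001, -0.001, 0.002]]
[[-0.585, -0.001, -0.377], [-0.001, -0.001, 0.002]]
[[-0.585, -0.001, -0.377], [-0.001, -0.001, 0.002]]
[[-0.585, -0.001, -0.377], [-0.001, -0.001, 0.002]]
```

{"op": "send_rows", "data": {
  "increments": [
    [[-0.29,0,-0.19],[0,0,0],0],
    [[-0.46,0,-0.3],[0,0,0],0],
    [[-0.59,0,-0.38],[0,0,0],0],
    [[-0.59,0,-0.38],[0,0,0],0],
    [[-0.59,0,-0.38],[0,0,0],0],
    [[-0.59,0,-0.38],[0,0,0],0],
    [[-0.4,0,-0.26],[0,0,0],0],
    [[0,0,0],[0,0,0],0]
  ]
}}

```text
time: 24.75
ee_pos: [0.5078, 0.1547, 0.3697]
tcp_rot: [3.14, 0.996, 2.191]
wrist_force: [0.2, -0.1, -3.9]
width: 0.258
grip_force: 78.5
```

```bash
python3 - <<'E'
from h import *
plan([.5237,-.2763,.285],tool(-1.53,.998,1))
E
```

```text
t 24.75 w 0.258 grip 78.5 F [ 0.16 -0.1  -3.86] grasp [0.5834 0.0491 0.2857] q [ 0.55  0.18 -0.48  0.8  -0.99  1.43]
delta world [ 0.0106 -0.3011 -0.0009] tool shift/50mm [-2.716 -3.332  4.223] turn/0.1 [ 4.878 -0.019  3.144] n 8
[[-0.339, -0.416, 0.528], [0.61, -0.002, 0.393]]
[[-0.355, -0.37, 0.552], [0.61, -0.002, 0.393]]
[[-0.368, -0.321, 0.573], [0.61, -0.002, 0.393]]
[[-0.38, -0.271, 0.591], [0.61, -0.002, 0.393]]
[[-0.389, -0.219, 0.606], [0.61, -0.002, 0.393]]
[[-0.397, -0.167, 0.618], [0.61, -0.002, 0.393]]
[[-0.402, -0.113, 0.627], [0.61, -0.002, 0.393]]
[[-0.405, -0.059, 0.632], [0.61, -0.002, 0.393]]
```

{"op": "send_rows", "data": {
  "increments": [
    [[-0.34,-0.42,0.53],[0.61,0,0.39],0],
    [[-0.36,-0.37,0.55],[0.61,0,0.39],0],
    [[-0.37,-0.32,0.57],[0.61,0,0.39],0],
    [[-0.38,-0.27,0.59],[0.61,0,0.39],0],
    [[-0.39,-0.22,0.61],[0.61,0,0.39],0],
    [[-0.4,-0.17,0.62],[0.61,0,0.39],0],
    [[-0.4,-0.11,0.63],[0.61,0,0.39],0],
    [[-0.4,-0.06,0.63],[0.61,0,0.39],0]
  ]
}}

```text
time: 25.75
ee_pos: [0.5175, -0.148, 0.3661]
tcp_rot: [-3.128, 0.997, 1.622]
wrist_force: [0.6, 0.2, -2.5]
width: 0.253
grip_force: 78.6
```

{"op": "send_rows", "data": {
  "increments": [
    [[0,0,0],[0,0,0],0],
    [[0,0,0],[0,0,0],0]
  ]
}}

```text
time: 26.0
ee_pos: [0.5177, -0.1468, 0.3668]
tcp_rot: [-3.129, 0.998, 1.623]
wrist_force: [-0.8, 0.6, -2.3]
width: 0.259
grip_force: 78.7
```

```bash
python3 - <<'E'
from h import *
plan([.5237,-.2763,.1695],tool(-1.53,.998,1))
E
```

```text
t 26.0 w 0.259 grip 78.7 F [-0.81  0.61 -2.32] grasp [ 0.5226 -0.2766  0.2829] q [-0.03  0.2  -0.46  0.81 -0.99  1.44]
delta world [ 0.0007  0.0004 -0.1135] tool shift/50mm [1.91  0.029 1.225] turn/0.1 [-0.026 -0.004  0.062] n 3
[[0.637, 0.01, 0.408], [-0.009, -0.001, 0.021]]
[[0.637, 0.008, 0.408], [-0.009, -0.001, 0.021]]
[[0.637, 0.006, 0.408], [-0.009, -0.001, 0.021]]
```

{"op": "send_rows", "data": {
  "increments": [
    [[0.38,0.01,0.25],[0,0,0],0],
    [[0.38,0.01,0.25],[0,0,0],0],
    [[0.38,0.01,0.25],[0,0,0],0],
    [[0.38,0,0.24],[0,0,0],0],
    [[0.38,0,0.24],[0,0,0],0],
    [[0,0,0],[0,0,0],0],
    [[0,0,0],[0,0,0],0],
    [[0,0,0],[0,0,0],0]
  ]
}}

```text
time: 27.0
ee_pos: [0.5199, -0.1469, 0.2565]
tcp_rot: [-3.138, 0.999, 1.616]
wrist_force: [1.2, -0.5, -3.1]
width: 0.257
grip_force: 78.9
```

{"op": "send_rows", "data": {
  "increments": [
    [[0,0,0],[0,0,0],0],
    [[0,0,0],[0,0,0],0],
    [[0,0,0],[0,0,0],0],
    [[0,0,0],[0,0,0],0]
  ]
}}

```text
time: 27.5
ee_pos: [0.5194, -0.1471, 0.2555]
tcp_rot: [-3.135, 0.999, 1.618]
wrist_force: [-0.4, -0.6, -2.9]
width: 0.259
grip_force: 78.9
```

```bash
python3 - <<'E'
from h import *
from cell import cams,sense,manip
s=sense(); R=Ro.from_euler("xyz",s["tcp_rot"]); g=s["ee_pos"]+R.apply([0,0,manip.tcp_to_grasp]); B=g-[0,0,.067]
print("bottom",B.round(4),abs(s["dq"]).max())
im=cams.get_image("scene"); f=im["frame"]
for n,P in (("light top",[.585,-.0522,.129]),("heavy top",B+[0,0,.12])):
    p=proj(im,[P])[0]; u,v=p.round().astype(int); r=7
    c=f[v-r:v+r,u-r:u+r].astype(int); m=((c.min(2)>150)&(c.max(2)-c.min(2)<40)).astype(np.uint8); k,l,st,ce=cv2.connectedComponentsWithStats(m)
    print(n,p.round(1),[(st[i].tolist(),(ce[i]+[u-r,v-r]).round(1).tolist()) for i in range(1,k) if st[i][4]>8])
im=cams.get_image("wrist"); print(proj(im,[B,B+[0,0,.03]]).round(1).tolist())
h=cv2.cvtColor(im["frame"],cv2.COLOR_RGB2HSV); m=cv2.inRange(h,(105,120,60),(130,255,255)); k,l,st,ce=cv2.connectedComponentsWithStats(m)
print([(st[i].tolist(),ce[i].round(1).tolist()) for i in range(1,k) if st[i][4]>400])
plan([.5237,-.2763,.1695],tool(-1.53,.998,1))
E
```

```text
bottom [ 0.5245 -0.2771  0.1048] 0.0027842125240899237
light top [257.3 222.2] [([4, 5, 7, 5, 29], [257.0, 222.0])]
heavy top [185.8 201.5] [([3, 4, 8, 6, 30], [185.7, 201.6])]
[[286.2, 138.5], [285.9, 203.5]]
[([257, 195, 187, 123, 12087], [365.9, 249.2]), ([0, 207, 66, 190, 8796], [24.7, 286.7]), ([187, 281, 32, 17, 508], [201.8, 289.0])]
t 27.6 w 0.25 grip 78.9 F [ 0.55  0.13 -3.33] grasp [ 0.5245 -0.2771  0.1717] q [-0.03  0.34 -0.58  0.55 -1.    1.44]
delta world [-0.001   0.0007 -0.0021] tool shift/50mm [ 0.044 -0.019  0.01 ] turn/0.1 [-0.012  0.01   0.038] n 1
[[0.044, -0.019, 0.01], [-0.012, 0.01, 0.038]]
```

The lower end is 82 mm above the window and within about 1 mm of its centre. The column is upright and still, and the light one is still standing in its cup, so I'm handing in.

```bash
python3 -c "
from cell import finish_job
print(finish_job())"
```

```text
the job is handed in; nothing more can be done
None
```

I stood both columns in the cups and handed in holding the heavier one (about 3 N at the wrist, against 1.4 N) upright and still about 82 mm above the reader window's centre, with the lighter one still in the right cup; the job gave no verdict back.

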